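Put the dessert counter back in order

ROBOT

A 7-joint arm with a two-finger parallel gripper is mounted at the origin on the work surface. World frame = base frame: x ahead of the robot, y to its left, z up, the work surface at z = 0. Lengths are in m, angles in rad, forces in N, time in s.
With the tool pointing down it reaches from about 0.425 to 1.025 m from the base axis. Payload 3.6 kg.
Tool frame: the origin (TCP) lies at the very end of the fingers, on their centre line; the grasp point (between the pads) lies 19 mm behind it (ctrl.tcp_to_grasp is the distance from the TCP to the grasp point, in m); y points along the fingers, x is the direction in which the jaws open and shut, and the axes are right-handed (so a half turn about y gives the same grasp; the last joint's range is limited). The gripper opens to 85 mm and grips with 20 to 120 N. Pads are 22 mm wide; open, the fingers measure 114 mm over their backs; the gripper's body (76 mm by 85 mm) begins 54 mm behind the grasp point. The pads swing forward as they close: fully open they stand 13 mm farther back than shut.
Start: joints at [1.194, 0.591, 0.048, 1.609, -0.033, 0.943, -0.034], TCP at [0.202, -0.696, 0.231] pointing down, gripper open.
Joint ranges: [-2.69, 2.69], [-0.47, 2.24], [-1.27, 1.36], [0.19, 2.51], [-1.53, 4.68], [0.08, 2.07], [-3.09, 3.09]. Speed limits (rad/s): [2.57, 2.57, 3.14, 3.14, 3.14, 3.14, 3.14].

INTERFACE

Orientations are given as a unit quaternion [w, x, y, z].
In Python, from plant import status, viewer, ctrl gives the robot as it stands.
- The arm moves only by the shell command python3 -m inch 'ROWS'. ROWS is JSON, a list of rows, each a list of 7 numbers: the shift along the tool's x, y, z in mm, then the turn, a rotation vector about the tool's x, y, z in degrees, then the opening, from 0 (shut) to 1 (fully open). In form: [[tx, ty, tz, ax, ay, az, claw], ...]. A call has 1 to 10 rows; each row shifts and turns the commanded pose from where the row before left it, along the tool's axes as they then stand; what a row does not reach is not made up. A row lasts 1/12 s, in which the tool goes at most 41.7 mm and 7.16 degrees, less where a joint would pass 70% of its speed; a pose out of reach is approached as far as the arm can. A call is refused whole if a number of a shift passes 41.7 or a number of a turn 7.16, either way. A call with a gripper value outside its range is refused whole. The fingers move at their own pace and stop on an object; the grip force is fixed at half the most. Time passes only in rows, so rows that do not move let the fingers close. It gives the time, the measured TCP pose, the force and the opening at its end, in the units of the state.
- status.read_state(): the state, without advancing time (a new reading comes with each control period).
- viewer.snapshot(name): name is "scene" or "top" or "wrist"; returns a dict with "img" (384x512x3 uint8, red, green, blue), "fx", "fy", "cx", "cy" (pixels), "k1" (the pictures are not rectified: a ray, as slopes to the right and down, at radius r is drawn at 1 + k1 r^2 times it, then the intrinsics apply), "rvec" (rotation vector, rad) and "tvec" (3), from world to camera coordinates, as OpenCV has them. Camera axes: x right, y down, z forward; pixel columns grow to the right and rows downward; lengths in m; the calibration is good to about 2 mm. A picture is of the moment at which its call begins. There is no depth.
- ctrl.close_job(): hands the job in, once; it reports no verdict.
The state is a dict: "t": time; "q": joint angles; "dq": joint speeds; "joint_torque": joint torques, N m; "ee_pos": TCP position; "ee_rot": TCP orientation; "wrist_force": force on the tool from outside, world axes, zero at the start; "moment": the same for the moment, N m; "width": opening from 0.0 (shut) to 1.0 (fully open).
Only numpy, scipy, OpenCV 4.12 (cv2) and the standard library are available. Lean on these libraries where they do the work, as an engineer would, in place of code of your own. Each camera call takes 0.05 s, during which the arm holds its last target.

TASK

Sort the things left on the dessert counter back to where they are kept: stand the two squeeze bottles in the two-bay bottle caddy, one in each bay, stand the two lidded topping jars side by side on the steel tray, and lay the ice-cream scoop flat in the long round-ended stoneware dish. Set the glass jars down gently on the tray, do not drop them, and leave the two sundae glasses standing where they are.

Things in the scene. Friction and masses are not known exactly. Their poses are not given: they have to be found in the camera images.
- bottle_a: soft yellow squeeze bottle standing upright: round body 50 mm in diameter up to 88 mm, shoulder narrowing to 101 mm, ribbed peach screw collar 42 mm in diameter from 101 to 123 mm (the place to grip from above), then a thin nozzle to 151 mm. 0.14 to 0.28 kg. The two bottles are alike and interchangeable. Origin: centre of the underside, z up through the nozzle
- bottle_b: second soft yellow squeeze bottle standing upright: round body 50 mm in diameter up to 88 mm, shoulder narrowing to 101 mm, ribbed peach screw collar 42 mm in diameter from 101 to 123 mm (the place to grip from above), then a thin nozzle to 151 mm. 0.14 to 0.28 kg. The two bottles are alike and interchangeable. Origin: centre of the underside, z up through the nozzle
- jar_a: squat glass topping jar with fruit in it, standing upright: 54 mm in diameter up to 44 mm, flat steel lid 52 mm in diameter from 45 to 60 mm (the top). Grip it across lid and upper body. 0.13 to 0.25 kg. The two jars are alike and interchangeable. Origin: centre of the underside, z up
- jar_b: second squat glass topping jar with fruit in it, standing upright: 54 mm in diameter up to 44 mm, flat steel lid 52 mm in diameter from 45 to 60 mm (the top). Grip it across lid and upper body. 0.13 to 0.25 kg. The two jars are alike and interchangeable. Origin: centre of the underside, z up
- scoop: ice-cream scoop lying flat, 180 mm long (not the thin teaspoon): dark straight handle 110 x 26 wide x 26 mm high, short neck, round steel bowl 52 mm across, 26 mm high, open upwards. 0.11 to 0.22 kg. Origin: underside, below mid-handle (grip there, across its width, near the top to clear the dish rim); x runs to the bowl: butt at x = -58, bowl centre +96, bowl end +122 mm; z up
- bottle_caddy: fixed open-topped grey plastic box, 82 mm (its x) by 160 mm (its y) outside, 65 mm high, walls and floor 4 mm thick, split by one upright wall at y = 0 into two bays, each about 74 mm square inside with its centre at y = +39 and -39 mm. Origin: centre of the underside, on the counter, z up
- jar_tray: fixed shallow steel tray with a small wire handle at each end, 120 mm (its x) by 180 mm (its y) outside, rim 14 mm high, walls and floor 4 mm thick; the two wire handles reach to y = +103 and -103 mm. Two jars stand well at y = +42 and -42 mm. Origin: centre of the underside, on the counter, z up
- scoop_dish: fixed plain grey-blue stoneware dish without handles, long and shallow with half-round ends, 100 mm (its x) by 240 mm (its y) outside, rim 14 mm high, walls and floor 5 mm thick, 90 by 230 mm inside; the scoop lies in it lengthwise (along its y), bowl at either end, its 180 mm length about centred. Origin: centre of the underside, on the counter, z up
- glass_a: empty clear sundae glass with a foot and a short stem, 100 mm tall, 62 mm across the rim, standing among the things; it is to stay where it is. Origin: centre of its foot on the counter, z up
- glass_b: second empty clear sundae glass with a foot and a short stem, 100 mm tall, 62 mm across the rim, standing among the things; it is to stay where it is. Origin: centre of its foot on the counter, z up
Mind the look-alikes: they are no part of the job. What is shaped like the bottle_b but pink or red is not meant.

How it is judged:
At the end, for the whole second after the job is handed in: Bottles upright (6 deg) on the caddy floor, one per bay; jars upright (3 deg) on the tray floor inside its rim; scoop flat (3 deg) on its dish's floor, wholly inside the rim; all five at rest; both sundae glasses upright, within 30 mm of where they were (x of bottle_a in the frame of bottle_caddy between -0.02 and 0.02 m and y of bottle_a in the frame of bottle_caddy between -0.058 and 0.058 m and z of bottle_a in the frame of bottle_caddy between 0 and 0.01 m and angle between each of bottle_a, bottle_b, glass_a, glass_b's own z axis and vertical below 0.1 rad and linear speed of each of bottle_a, bottle_b, jar_a, jar_b, scoop below 0.02 m/s and angular speed of each of bottle_a, bottle_b, jar_a, jar_b, scoop below 0.2 rad/s and x of bottle_b in the frame of bottle_caddy between -0.02 and 0.02 m and y of bottle_b in the frame of bottle_caddy between -0.058 and 0.058 m and z of bottle_b in the frame of bottle_caddy between 0 and 0.01 m and x of jar_a in the frame of jar_tray between -0.032 and 0.032 m and y of jar_a in the frame of jar_tray between -0.062 and 0.062 m and z of jar_a in the frame of jar_tray between 0 and 0.01 m and angle between each of jar_a, jar_b, scoop's own z axis and vertical below 0.06 rad and x of jar_b in the frame of jar_tray between -0.032 and 0.032 m and y of jar_b in the frame of jar_tray between -0.062 and 0.062 m and z of jar_b in the frame of jar_tray between 0 and 0.01 m and x of scoop in the frame of scoop_dish between -0.033 and 0.033 m and y of scoop in the frame of scoop_dish between -0.062 and 0.062 m and z of scoop in the frame of scoop_dish between 0 and 0.01 m and distance of each of glass_a, glass_b from where it was at the start of the episode below 0.03 m); the robot touches nothing.
It fails at once if a glass jar is dropped or banged onto the tray (it comes down on it faster than 0.5 m/s) ((linear speed of jar_a above 0.5 m/s and z of jar_a in the frame of jar_tray below 0.03 m and horizontal distance between jar_a and jar_tray below 0.09 m) or (linear speed of jar_b above 0.5 m/s and z of jar_b in the frame of jar_tray below 0.03 m and horizontal distance between jar_b and jar_tray below 0.09 m)).
It fails at once if a sundae glass is tipped over or pushed more than 30 mm ((angle between glass_a's own z axis and vertical above 0.5 rad or distance of glass_a from where it was at the start of the episode above 0.03 m) or (angle between glass_b's own z axis and vertical above 0.5 rad or distance of glass_b from where it was at the start of the episode above 0.03 m)).
It also fails if it takes over 128 s, if anything falls off the work surface, if the arm or the gripper's body presses on something with over 40 N, if the wrist force passes 120 N, or if a joint passes its speed limit or range.

## Working session

There is one attempt and no reset: what is moved stays moved. The work goes in short steps, Python scripts to look and compute and a shell command to move; the robot and the scene stay as the last step left them, time stands still between calls to the robot, and variables do not carry over. Pictures are saved under pics/ and viewed, and the job is handed in when it is done.

```bash
ls; mkdir -p pics
python3 - <<'E'
from plant import status, viewer, ctrl
import cv2
s=status.read_state(); print(s)
for n in("scene","top","wrist"):
    d=viewer.snapshot(n); cv2.imwrite(f"pics/{n}0.png",d["img"][:,:,::-1]); print(n,{k:v for k,v in d.items() if k!="img"})
print(ctrl.tcp_to_grasp)
E
```

```text
pics
{'t': 0.0, 'q': array([ 1.19450096,  0.59212393,  0.04828314,  1.60980456, -0.0332952 ,
        0.94268419, -0.03374815]), 'dq': array([-2.13057782e-04, -2.00863156e-03, -4.24171276e-05, -1.25106861e-03,
        6.08533165e-05,  5.41074632e-04, -3.34016889e-04]), 'joint_torque': array([-6.56968714e-04, -5.48689306e+01,  1.54634770e+00, -1.98123765e+01,
        9.37118166e-03,  8.82611785e-03, -2.49822546e-05]), 'ee_pos': array([ 0.20209507, -0.69541895,  0.23014369]), 'ee_rot': array([ 0.56591929, -0.56504804,  0.4251833 , -0.42388116]), 'wrist_force': array([-0.40347821, -0.16044137,  0.11948549]), 'moment': array([-0.03448068, -0.01719403, -0.03084851]), 'width': 1.000094514080947}
scene {'fx': 387.48989249373716, 'fy': 387.48989249373716, 'cx': 254.33590216886785, 'cy': 191.0361994118735, 'k1': -0.07773236679729484, 'rvec': array([ 1.42907985,  2.03533868, -0.96536077]), 'tvec': array([ 0.1581709 , -0.22044962,  1.33547884])}
top {'fx': 387.1396065355434, 'fy': 387.1396065355434, 'cx': 255.83964628240258, 'cy': 187.53066723641692, 'k1': -0.01832788284410885, 'rvec': array([ 2.1700119 , -2.16921041,  0.14251278]), 'tvec': array([-0.00568963,  0.42092946,  1.06964413])}
wrist {'fx': 276.13852807916254, 'fy': 276.13852807916254, 'cx': 256.4109486615438, 'cy': 190.18835055145038, 'k1': 0.014280213597555663, 'rvec': array([-2.31964853,  1.74169613,  0.2545863 ]), 'tvec': array([-0.72342911, -0.03613285,  0.37873672])}
0.0187
```

View pics/scene0.png

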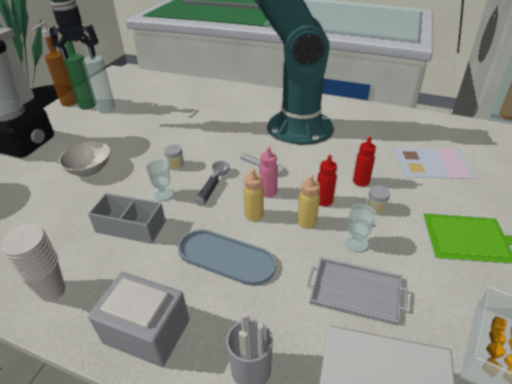

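View pics/top0.png

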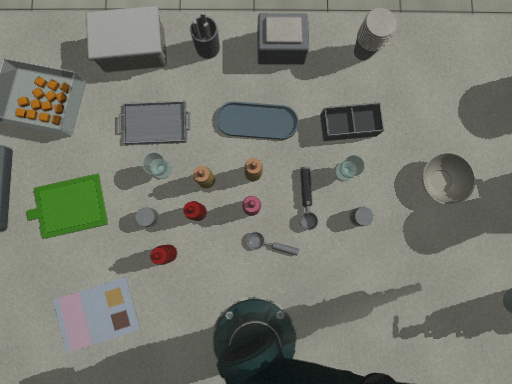

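View pics/wrist0.png

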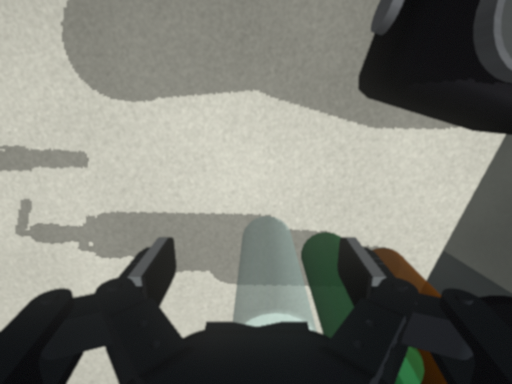

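The scene picture shows the red and pink look-alikes beside the yellow bottles, and the spoon next to the scoop. In the top picture I can place these:
- **Yellow bottles:** (203,176) and (254,169). Not meant: pink (252,205), red (195,210) and red (163,254).
- **Jars:** lids at (146,217) and (363,216).
- **Scoop:** dark handle (306,185), bowl (309,221). Not meant: the thin spoon (254,240) to (297,250).
- **Glasses:** (155,165) and (348,168).
- **Containers:** tray (154,123), dish (257,121), caddy (352,121).

The wrist picture shows only background bottles.

```bash
cat > h.py <<'E'
import numpy as np, cv2
from plant import status, viewer, ctrl
from scipy.spatial.transform import Rotation as R
def ray(d,uv):
    K=np.array([[d["fx"],0,d["cx"]],[0,d["fy"],d["cy"]],[0,0,1]])
    p=cv2.undistortPoints(np.array(uv,float).reshape(-1,1,2),K,np.array([d["k1"],0,0,0,0.])).reshape(-1,2)
    Rm=cv2.Rodrigues(d["rvec"])[0]; c=-Rm.T@d["tvec"]
    return c,np.c_[p,np.ones(len(p))]@Rm
def onplane(d,uv,z):
    c,v=ray(d,uv); return c+v*((z-c[2])/v[:,2])[:,None]
def proj(d,P):
    K=np.array([[d["fx"],0,d["cx"]],[0,d["fy"],d["cy"]],[0,0,1]])
    return cv2.projectPoints(np.array(P,float).reshape(-1,1,3),d["rvec"],d["tvec"],K,np.array([d["k1"],0,0,0,0.]))[0].reshape(-1,2)
E
python3 - <<'E'
from h import *
d=viewer.snapshot("top"); im=d["img"][:,:,::-1]
c=im[80:265,105:395]; cv2.imwrite("pics/topcrop.png",cv2.resize(c,None,fx=2.7,fy=2.7,interpolation=cv2.INTER_CUBIC))
d=viewer.snapshot("scene"); im=d["img"][:,:,::-1]
c=im[130:330,70:420]; cv2.imwrite("pics/scenecrop.png",cv2.resize(c,None,fx=2.25,fy=2.25,interpolation=cv2.INTER_CUBIC))
E
```

```text
(no output)
```

View pics/topcrop.png

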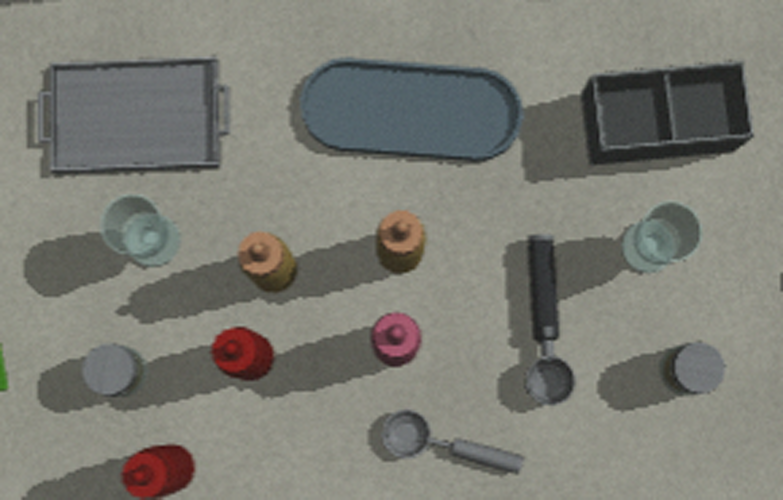

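View pics/scenecrop.png

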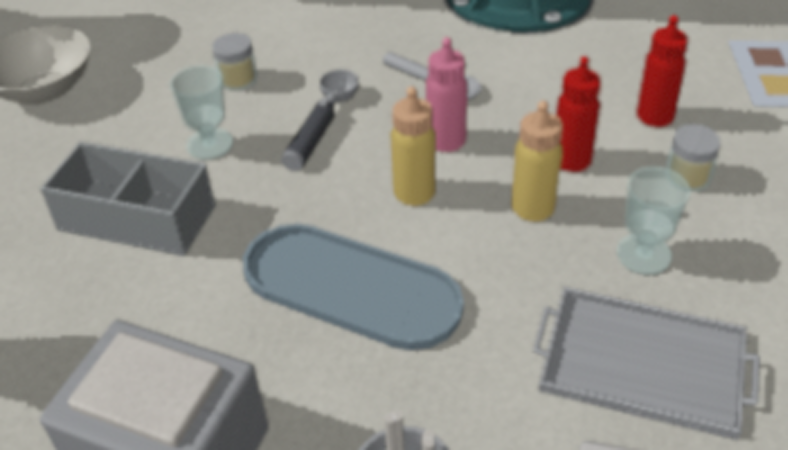

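The crops confirm the choice: two yellow bottles with peach collars, two steel-lidded jars, the dark-handled scoop. The grey spoon and the red and pink bottles stay. Next I measure.

Run:
```python
from h import *
d=viewer.snapshot("top"); im=d["img"]; hsv=cv2.cvtColor(im,cv2.COLOR_RGB2HSV)
def up(x,y): return [105+x/2.7-.3,80+y/2.7-.3]
for n,(x,y) in dict(b1=(203,176),b2=(254,169),j1=(146,217),j2=(363,216),sc=(306,190),bowl=(309,221),tray=(130,123),dish=(257,121),spoon=(290,247),bg=(230,230),cw=(352,121)).items(): print(n,hsv[y,x],im[y,x])
def comp(mask,seed,name):
    n,l,st,ce=cv2.connectedComponentsWithStats(mask.astype(np.uint8))
    # nearest comp to seed with area>15
    best=min((k for k in range(1,n) if st[k,4]>15),key=lambda k:np.hypot(*(ce[k]-seed)))
    print(name,"area",st[best,4],"bbox",st[best,:4],"c",ce[best].round(1)); return (l==best)
H,S,V=[hsv[...,i].astype(int) for i in range(3)]
peach=(H<16)&(S>90)&(V>90)
for n,s in (("b1",(203,176)),("b2",(254,169))):
    m=comp(peach,s,n); ys,xs=np.nonzero(m)
    c,r=cv2.minEnclosingCircle(np.c_[xs,ys].astype(np.float32)); print(c,r,onplane(d,c,.118))
body=(H>14)&(H<30)&(S>100)
dish=(H>95)&(H<115)&(S>50)
m=comp(dish,(257,121),"dish"); ys,xs=np.nonzero(m)
P=onplane(d,np.c_[xs,ys],.010)[:,:2]; rect=cv2.minAreaRect((P*1000).astype(np.float32)); print("dish",rect)
hd=(V<62)
sub=np.zeros_like(hd); sub[160:212,296:318]=1
m=comp(hd&(sub>0),(306,187),"handle"); ys,xs=np.nonzero(m); print(xs.min(),xs.max(),ys.min(),ys.max())
P=onplane(d,np.c_[xs,ys],.02)[:,:2]; print(cv2.minAreaRect((P*1000).astype(np.float32)))
# hand picks from crop
print("jar1",onplane(d,[up(111,370)],.06)); print("jar2",onplane(d,[up(698,368)],.06))
print("bowl",onplane(d,[up(550,381)],.026)); print("handle ends",onplane(d,[up(541,236),up(546,340)],.026))
print("tray corners",onplane(d,[up(51,65),up(217,60),up(219,166),up(53,171)],.014))
print("caddy rim corners",onplane(d,[up(583,76),up(743,62),up(751,133),up(593,163)],.065), )
```

```text
b1 [ 14 107 117] [117  91  68]
b2 [ 12 112 132] [132  98  74]
j1 [ 90   8 121] [117 121 121]
j2 [105   9 119] [115 117 119]
sc [120   9  55] [53 53 55]
bowl [100  10  77] [74 76 77]
tray [ 85  13 120] [114 120 119]
dish [102  49 104] [ 84  96 104]
spoon [ 96  12 106] [101 105 106]
bg [ 22  19 147] [147 144 136]
cw [83 18 57] [53 57 56]
b1 area 182 bbox [194 166  16  16] c [201.5 173.4]
(201.1864471435547, 173.70338439941406) 8.144193649291992 [[0.44593244 0.13741045 0.118     ]]
b2 area 171 bbox [245 158  16  16] c [253.2 165.5]
(252.98765563964844, 165.7345733642578) 7.992158889770508 [[0.46710735 0.00336045 0.118     ]]
dish area 1699 bbox [217 103  78  36] c [256.5 121. ]
dish ((620.5114135742188, -4.366485595703125), (226.4434356689453, 98.37582397460938), 85.3470458984375)
handle area 320 bbox [300 169  12  38] c [305.5 186.1]
300 311 169 206
((422.3672180175781, -147.74685668945312), (106.2509994506836, 27.68211555480957), 2.7585463523864746)
jar1 [[0.33699885 0.29233147 0.06      ]]
jar2 [[ 0.33906811 -0.29767437  0.06      ]]
bowl [[ 0.32708924 -0.15270227  0.026     ]]
handle ends [[ 0.47941938 -0.14564387  0.026     ]
 [ 0.36967907 -0.14919797  0.026     ]]
tray corners [[0.66766413 0.38014168 0.014     ]
 [0.6737559  0.20104578 0.014     ]
 [0.55653809 0.19638823 0.014     ]
 [0.55071495 0.37325919 0.014     ]]
caddy rim corners [[ 0.64087135 -0.18627555  0.065     ]
 [ 0.65705606 -0.3540728   0.065     ]
 [ 0.58120295 -0.35939659  0.065     ]
 [ 0.54878567 -0.19465306  0.065     ]]
```

Run:
```python
from h import *
s=status.read_state(); q=s["ee_rot"]; print("tool axes as columns\n",R.from_quat([*q[1:],q[0]]).as_matrix().round(3))
d=viewer.snapshot("top"); im=d["img"][:,:,::-1]
def crop(im,x0,y0,w,h,f,n): cv2.imwrite(n,cv2.resize(im[y0:y0+h,x0:x0+w],None,fx=f,fy=f,interpolation=cv2.INTER_CUBIC))
a=cv2.resize(im[92:152,108:203],None,fx=8,fy=8,interpolation=cv2.INTER_CUBIC)
b=cv2.resize(im[92:152,308:403],None,fx=8,fy=8,interpolation=cv2.INTER_CUBIC)
cv2.imwrite("pics/tray8.png",a); cv2.imwrite("pics/caddy8.png",np.clip(b.astype(float)*1.5,0,255).astype(np.uint8))
```

```text
tool axes as columns
 [[ 0.279 -0.     0.96 ]
 [-0.96   0.001  0.279]
 [-0.001 -1.    -0.   ]]
```

View pics/tray8.png

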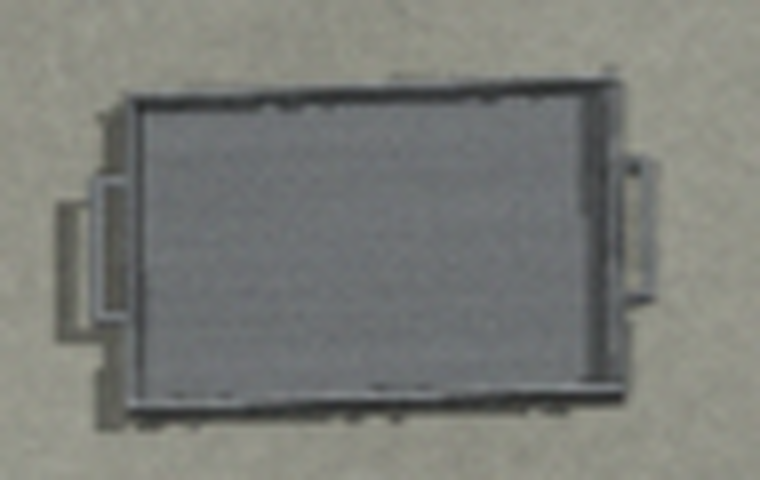

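View pics/caddy8.png

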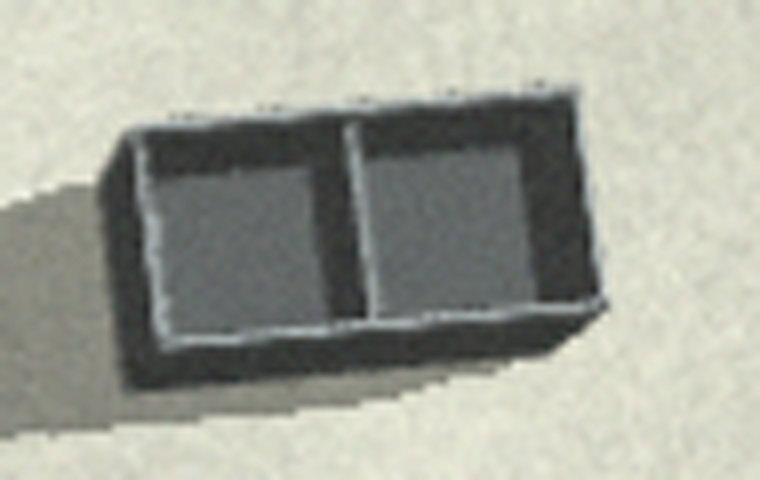

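Picture facts, in 8x crop pixels:
- **Tray rim corners:** (130,97), (618,80), (622,395), (132,405).
- **Caddy rim corners:** (137,133), (576,92), (602,304), (168,345), with the divider from (352,122) to (373,318).

Run:
```python
from h import *
d=viewer.snapshot("top"); im=d["img"]
def f(p,x0,y0): p=np.array(p,float); return p/8+.5/8-.5+[x0,y0]
def rep(n,P):
    c=P.mean(0); e=(P[0]+P[3]-P[1]-P[2])[:2]; print(n,c.round(4),"yaxis yaw-90 deg",np.degrees(np.arctan2(e[1],e[0]))-90,"len",np.linalg.norm(e)/2,"wid",np.linalg.norm((P[0]+P[1]-P[2]-P[3])[:2])/2)
rep("tray",onplane(d,f([(130,97),(618,80),(622,395),(132,405)],108,92),.014))
rep("caddy",onplane(d,f([(137,133),(576,92),(602,304),(168,345)],308,92),.065))
print(onplane(d,f([(352,122),(373,318)],308,92),.065).mean(0))
floor=onplane(d,f([(150,178),(310,168),(328,335),(362,160),(520,150),(538,300)],308,92),.004); print(floor.round(4))
# jar lids & glasses by gradient circle
g=cv2.cvtColor(im,cv2.COLOR_RGB2GRAY)
for n,(x,y) in dict(j1=(146,217),j2=(363,216)).items():
    s=cv2.resize(g[y-16:y+17,x-16:x+17],None,fx=8,fy=8,interpolation=cv2.INTER_CUBIC)
    c=cv2.HoughCircles(s,cv2.HOUGH_GRADIENT,1.5,200,param1=60,param2=10,minRadius=65,maxRadius=95)
    if c is not None:
        p=c[0,0]; uv=[x-16+p[0]/8-.44,y-16+p[1]/8-.44]; print(n,uv,p[2]/8,onplane(d,uv,.06))
# scene check
ds=viewer.snapshot("scene"); I=ds["img"][:,:,::-1].copy(); I=cv2.resize(I,None,fx=3,fy=3,interpolation=cv2.INTER_CUBIC)
T=cv2.resize(im[:,:,::-1],None,fx=3,fy=3,interpolation=cv2.INTER_CUBIC)
def circ(c,r,z):
    t=np.linspace(0,6.28,40); return np.c_[c[0]+r*np.cos(t),c[1]+r*np.sin(t),0*t+z]
for dd,J in((ds,I),(d,T)):
    for c in((.446,.1374),(.467,.0034)):
        for r,z in((.025,0),(.021,.123),(.002,.151)): cv2.polylines(J,[np.int32((proj(dd,circ(c,r,z))+.5)*3-.5)],1,(255,0,0),1,cv2.LINE_AA)
    for c in((.337,.2923),(.339,-.2977)):
        for r,z in((.027,0),(.026,.060)): cv2.polylines(J,[np.int32((proj(dd,circ(c,r,z))+.5)*3-.5)],1,(255,0,0),1,cv2.LINE_AA)
    for a in([(.4785,-.1435,.026),(.369,-.15,.026)],): cv2.polylines(J,[np.int32((proj(dd,a)+.5)*3-.5)],0,(0,0,255),1,cv2.LINE_AA)
    cv2.polylines(J,[np.int32((proj(dd,circ((.3260,-.1525),.026,.026))+.5)*3-.5)],1,(255,0,0),1,cv2.LINE_AA)
cv2.imwrite("pics/ov_s.png",I[390:800,420:1220]); cv2.imwrite("pics/ov_t.png",T[420:800,400:1180])
```

```text
tray [0.6133 0.2883 0.014 ] yaxis yaw-90 deg 1.7745702226632432 len 0.17706764382420873 wid 0.11625036183857518
caddy [ 0.6099 -0.2792  0.065 ] yaxis yaw-90 deg 5.805568860715567 len 0.1547387337136265 wid 0.07651599853070708
[ 0.6092361 -0.2760509  0.065    ]
[[ 0.6429 -0.2143  0.004 ]
 [ 0.6471 -0.2739  0.004 ]
 [ 0.5838 -0.2787  0.004 ]
 [ 0.6503 -0.2934  0.004 ]
 [ 0.6545 -0.3525  0.004 ]
 [ 0.5974 -0.3571  0.004 ]]
j1 [np.float32(144.46625), np.float32(215.84125)] 9.60625 [[0.33941144 0.29603517 0.06      ]]
j2 [np.float32(363.15375), np.float32(215.77875)] 8.66875 [[ 0.33966035 -0.29751534  0.06      ]]
```

View pics/ov_s.png

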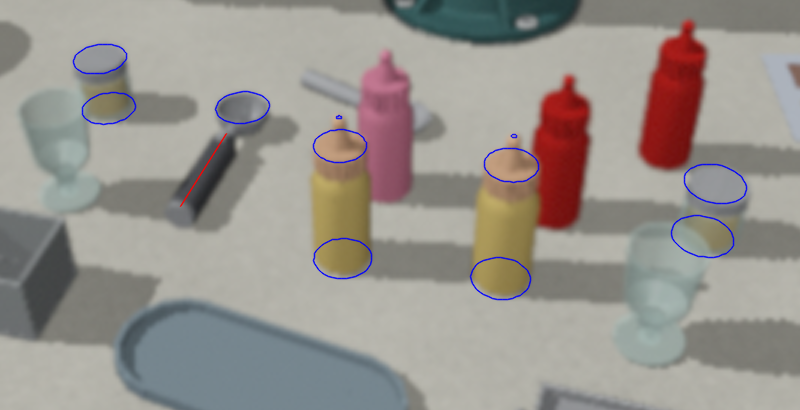

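View pics/ov_t.png

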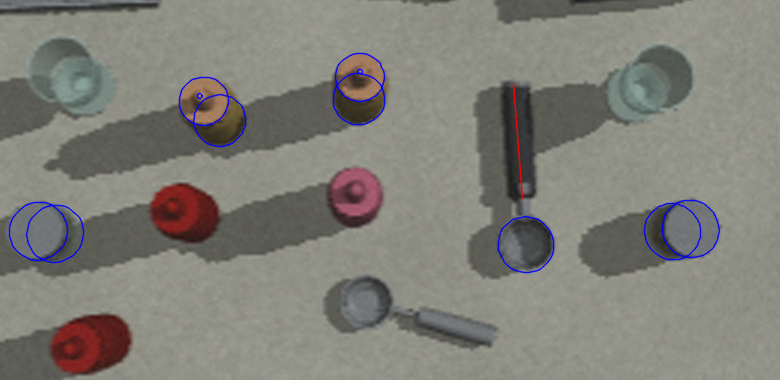

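Overlays agree with both pictures to about 1 px, so the positions hold. I plan to keep tool x on world x (shift rows become [dx, -dz, dy]) for jars and bottles. First I turn the yaw by +73.8°.

```bash
python3 -m inch '[[0,0,0,0,-7.1,0,1],[0,0,0,0,-7.1,0,1],[0,0,0,0,-7.1,0,1],[0,0,0,0,-7.1,0,1],[0,0,0,0,-7.1,0,1],[0,0,0,0,-7.1,0,1],[0,0,0,0,-7.1,0,1],[0,0,0,0,-7.1,0,1],[0,0,0,0,-7.1,0,1],[0,0,0,0,-7.1,0,1]]'
cat > w.py <<'E'
# where am I: world pos, yaw of tool x, tilt; optional target -> needed shift in tool axes (mm)
import sys; from h import *
s=status.read_state(); q=s["ee_rot"]; M=R.from_quat([*q[1:],q[0]]).as_matrix()
print("t",round(s["t"],2),"pos",s["ee_pos"].round(4),"yaw",np.degrees(np.arctan2(M[1,0],M[0,0])).round(2),"y",M[:,1].round(3),"F",s["wrist_force"].round(1),"w",round(s["width"],3),"q",s["q"].round(2))
if len(sys.argv)>3: print("shift mm",(M.T@(np.array([float(a) for a in sys.argv[1:4]])-s["ee_pos"])*1000).round(1))
E
python3 w.py .339 -.2977 .23
```

```text
t: 1.28
ee_pos: [0.2021, -0.6963, 0.2313]
ee_rot: [-0.707, 0.707, -0.015, 0.015]
wrist_force: [-0.4, -0.1, -0.4]
width: 0.999
t 1.28 pos [ 0.2021 -0.6963  0.2313] yaw -2.46 y [-0. -0. -1.] F [-0.4 -0.1 -0.4] w 0.999 q [ 1.4   0.6  -0.28  1.6   0.19  0.97  1.02]
shift mm [119.7   1.3 404.1]
```

```bash
python3 -m inch '[[12,0,40,0,-2.5,0,1],[12,0,40,0,0,0,1],[12,0,40,0,0,0,1],[14,0,40,0,0,0,1],[14,0,40,0,0,0,1],[14,0,40,0,0,0,1],[14,0,40,0,0,0,1],[14,0,40,0,0,0,1],[14,0,40,0,0,0,1],[14,0,39,0,0,0,1]]'; python3 -m inch '[[0,0,0,0,0,0,1]]' ;python3 w.py .339 -.2977 .23
```

```text
t: 2.12
ee_pos: [0.3389, -0.3011, 0.2317]
ee_rot: [-0.707, 0.707, -0.002, 0.002]
wrist_force: [1.2, -0.1, 0.6]
width: 0.998
t: 2.2
ee_pos: [0.3412, -0.2947, 0.2318]
ee_rot: [0.708, -0.706, -0.003, 0.002]
wrist_force: [-0.4, -0.8, -0.4]
width: 1.001
t 2.2 pos [ 0.3412 -0.2947  0.2318] yaw 0.4 y [ 0.001  0.003 -1.   ] F [-0.4 -0.8 -0.4] w 1.001 q [ 0.95  0.27 -0.41  2.19  0.16  0.71  0.44]
shift mm [-2.3  1.8 -3. ]
```

```bash
python3 -m inch '[[-1,30,-2,0,0,0,1],[-1,30,-1,0,0,0,1],[0,30,0,0,0,0,1],[0,30,0,0,0,0,1],[0,0,0,0,0,0,1]]' ;python3 w.py .339 -.2977 .025
python3 - <<'E'
from h import *
d=viewer.snapshot("wrist"); cv2.imwrite("pics/w1.png",d["img"][:,:,::-1]); print(proj(d,[[.339,-.2977,.06]]))
E
```

```text
t: 2.62
ee_pos: [0.3342, -0.3042, 0.1075]
ee_rot: [0.709, -0.705, 0.004, 0.001]
wrist_force: [-0.8, 0.8, 0.1]
width: 1.004
t 2.62 pos [ 0.3342 -0.3042  0.1075] yaw -0.26 y [-0.007  0.005 -1.   ] F [-0.8  0.8  0.1] w 1.004 q [ 0.86  0.48 -0.28  2.29  0.33  0.41  0.29]
shift mm [ 5.4 82.5  6.1]
[[263.12517414 203.93606064]]
```

View pics/w1.png

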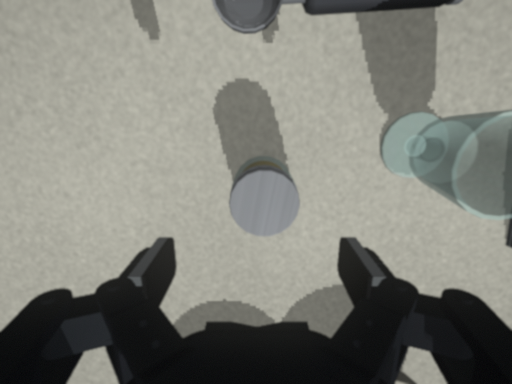

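The wrist picture shows the lid at (264,202), against a predicted (263,204), so the position is good.

```bash
python3 -m inch '[[0,0,0,0,0,0,1],[0,0,0,0,0,0,1]]' ;python3 w.py .339 -.2977 .025
```

```text
t: 2.83
ee_pos: [0.3376, -0.3066, 0.1128]
ee_rot: [-0.706, 0.708, -0.001, 0.003]
wrist_force: [0.2, 0.4, 0.6]
width: 1.003
t 2.83 pos [ 0.3376 -0.3066  0.1128] yaw -0.31 y [ 0.002 -0.002 -1.   ] F [0.2 0.4 0.6] w 1.003 q [ 0.86  0.48 -0.29  2.28  0.33  0.42  0.29]
shift mm [ 1.1 87.8  9.1]
```

```bash
python3 -m inch '[[1,20,9,0,0,0,1],[0,22,0,0,0,0,1],[0,15,0,0,0,0,1],[0,0,0,0,0,0,1],[0,0,0,0,0,0,1],[0,0,0,0,0,0,1]]' ;python3 w.py .339 -.2977 .025;python3 w.py .339 -.2977 .025
```

```text
t: 3.33
ee_pos: [0.3386, -0.2976, 0.0558]
ee_rot: [-0.706, 0.708, -0.001, 0.003]
wrist_force: [0.3, -0.6, 1.0]
width: 0.998
t 3.33 pos [ 0.3386 -0.2976  0.0558] yaw -0.32 y [ 0.002 -0.002 -1.   ] F [ 0.3 -0.6  1. ] w 0.998 q [ 0.76  0.58 -0.18  2.33  0.41  0.26  0.21]
shift mm [ 0.4 30.8 -0. ]
t 3.33 pos [ 0.3386 -0.2976  0.0558] yaw -0.32 y [ 0.002 -0.002 -1.   ] F [ 0.3 -0.6  1. ] w 0.998 q [ 0.76  0.58 -0.18  2.33  0.41  0.26  0.21]
shift mm [ 0.4 30.8 -0. ]
```

```bash
python3 -m inch '[[0,12,0,0,0,0,1],[0,12,0,0,0,0,1],[0,7,0,0,0,0,1],[0,0,0,0,0,0,0],[0,0,0,0,0,0,0],[0,0,0,0,0,0,0],[0,0,0,0,0,0,0],[0,0,0,0,0,0,0]]' ;python3 w.py
```

```text
t: 4.0
ee_pos: [0.3383, -0.2971, 0.0245]
ee_rot: [-0.707, 0.708, -0.001, 0.002]
wrist_force: [0.7, -0.1, 6.5]
width: 0.611
t 4.0 pos [ 0.3383 -0.2971  0.0245] yaw -0.3 y [ 0.002 -0.001 -1.   ] F [ 0.7 -0.1  6.5] w 0.611 q [ 0.71  0.65 -0.12  2.34  0.44  0.18  0.18]
```

```bash
python3 -m inch '[[0,0,0,0,0,0,0],[0,-10,0,0,0,0,0],[0,-20,0,0,0,0,0],[0,-25,0,0,0,0,0],[0,-25,0,0,0,0,0],[0,-25,0,0,0,0,0],[0,-25,0,0,0,0,0],[0,-25,0,0,0,0,0],[0,-25,0,0,0,0,0],[0,0,0,0,0,0,0]]' ;python3 w.py .613 -.2 .23
```

```text
t: 4.83
ee_pos: [0.3396, -0.2983, 0.2078]
ee_rot: [-0.705, 0.709, 0.0, 0.004]
wrist_force: [1.5, -0.7, -0.1]
width: 0.606
t 4.83 pos [ 0.3396 -0.2983  0.2078] yaw -0.32 y [ 0.007 -0.006 -1.   ] F [ 1.5 -0.7 -0.1] w 0.606 q [ 0.96  0.31 -0.41  2.22  0.21  0.64  0.39]
shift mm [272.9 -21.   99.7]
```

```bash
python3 -m inch '[[18,-4,20,0,0,0,0],[20,-4,36,0,0,0,0],[20,-4,36,0,0,0,0],[20,-4,36,0,0,0,0],[20,-4,36,0,0,0,0],[20,0,36,0,0,0,0],[20,0,36,0,0,0,0],[20,0,36,0,0,0,0],[20,0,36,0,0,0,0],[20,0,36,0,0,0,0]]' ;python3 -m inch '[[20,0,36,0,0,0,0],[20,0,36,0,0,0,0],[16,0,36,0,0,0,0],[12,0,36,0,0,0,0],[10,0,36,0,0,0,0],[0,0,10,0,0,0,0],[0,0,0,0,0,0,0],[0,0,0,0,0,0,0],[0,0,0,0,0,0,0]]';python3 w.py .6146 .2463 .0295
```

```text
t: 5.67
ee_pos: [0.537, 0.0477, 0.2226]
ee_rot: [-0.707, 0.707, -0.002, 0.001]
wrist_force: [1.1, -0.0, -1.2]
width: 0.607
t: 6.42
ee_pos: [0.6157, 0.2332, 0.2223]
ee_rot: [-0.706, 0.708, -0.003, 0.002]
wrist_force: [-1.2, 0.5, -1.4]
width: 0.611
t 6.42 pos [0.6157 0.2332 0.2223] yaw -0.39 y [-0.002 -0.003 -1.   ] F [-1.2  0.5 -1.4] w 0.611 q [-0.11  0.56 -0.47  1.76  0.31  0.91 -0.72]
shift mm [ -0.9 192.8  13.7]
```

```bash
python3 -m inch '[[-1,20,13,0,-2,0,0],[0,30,0,0,0,0,0],[0,30,0,0,0,0,0],[0,30,0,0,0,0,0],[0,25,0,0,0,0,0],[0,15,0,0,0,0,0],[0,8,0,0,0,0,0],[0,8,0,0,0,0,0],[0,8,0,0,0,0,0],[0,0,0,0,0,0,0]]' ;python3 w.py .6146 .2463 .0295
```

```text
t: 7.25
ee_pos: [0.6155, 0.2484, 0.0489]
ee_rot: [-0.707, 0.707, 0.01, -0.01]
wrist_force: [-0.8, -0.4, -1.2]
width: 0.605
t 7.25 pos [0.6155 0.2484 0.0489] yaw 1.68 y [-0. -0. -1.] F [-0.8 -0.4 -1.2] w 0.605 q [-0.2   0.77 -0.37  1.84  0.46  0.62 -0.83]
shift mm [-0.9 19.4 -2.1]
```

```bash
python3 -m inch '[[-1,5,-2,0,0,0,0],[0,5,0,0,0,0,0],[0,3,0,0,0,0,0],[0,3,0,0,0,0,0],[0,2,0,0,0,0,0],[0,1,0,0,0,0,0],[0,0,0,0,0,0,0]]' ;python3 w.py .6146 .2463 .0295
```

```text
t: 7.83
ee_pos: [0.6144, 0.2468, 0.0301]
ee_rot: [-0.707, 0.707, 0.011, -0.011]
wrist_force: [-0.7, 0.4, -1.4]
width: 0.612
t 7.83 pos [0.6144 0.2468 0.0301] yaw 1.71 y [-0. -0. -1.] F [-0.7  0.4 -1.4] w 0.612 q [-0.21  0.79 -0.36  1.85  0.47  0.58 -0.84]
shift mm [ 0.2  0.6 -0.5]
```

```bash
python3 -m inch '[[0,1,0,0,0,0,0],[0,1,0,0,0,0,0],[0,0,0,0,0,0,0]]' ; python3 -m inch '[[0,1,0,0,0,0,0],[0,0,0,0,0,0,0]]';python3 w.py .6146 .2463 .0295
```

```text
t: 8.08
ee_pos: [0.6146, 0.247, 0.0287]
ee_rot: [0.707, -0.707, -0.011, 0.01]
wrist_force: [-0.7, -0.8, 1.0]
width: 0.604
t: 8.25
ee_pos: [0.6147, 0.247, 0.0286]
ee_rot: [-0.707, 0.707, 0.011, -0.01]
wrist_force: [-1.8, -1.0, 7.6]
width: 0.61
t 8.25 pos [0.6147 0.247  0.0286] yaw 1.7 y [ 0.001 -0.    -1.   ] F [-1.8 -1.   7.6] w 0.61 q [-0.21  0.79 -0.36  1.85  0.47  0.58 -0.84]
shift mm [-0.1 -0.9 -0.7]
```

```bash
python3 -m inch '[[0,-0.5,0,0,0,0,1],[0,0,0,0,0,0,1],[0,0,0,0,0,0,1],[0,0,0,0,0,0,1],[0,-10,0,0,0,0,1],[0,-30,0,0,0,0,1],[0,-40,0,0,0,0,1],[0,-40,0,0,0,0,1],[0,-40,0,0,0,0,1],[0,-40,0,0,0,0,1]]' ;python3 w.py .339 .2945 .23
python3 - <<'E'
from h import *
d=viewer.snapshot("wrist"); cv2.imwrite("pics/w2.png",d["img"][:,:,::-1])
E
```

```text
t: 9.08
ee_pos: [0.614, 0.2467, 0.2303]
ee_rot: [0.707, -0.707, -0.011, 0.011]
wrist_force: [1.4, -0.4, -0.3]
width: 0.998
t 9.08 pos [0.614  0.2467 0.2303] yaw 1.72 y [-0.  0. -1.] F [ 1.4 -0.4 -0.3] w 0.998 q [-0.12  0.55 -0.49  1.74  0.32  0.92 -0.71]
shift mm [-273.5    0.3   56.1]
```

View pics/w2.png

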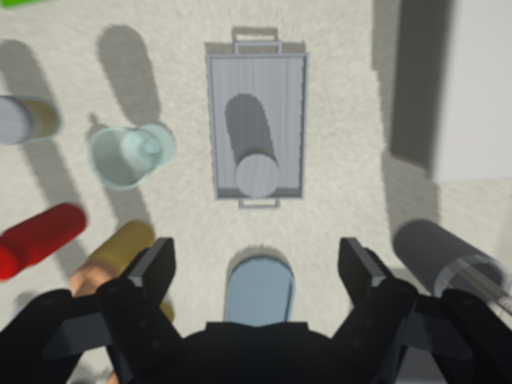

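The wrist picture shows the jar standing upright in the tray at (258,176), inside the rim. Next is jar 1.

```bash
python3 -m inch '[[-30,0,4,0,2,0,1],[-30,0,6,0,0,0,1],[-30,0,6,0,0,0,1],[-30,0,6,0,0,0,1],[-30,0,6,0,0,0,1],[-30,0,6,0,0,0,1],[-30,0,6,0,0,0,1],[-30,0,6,0,0,0,1],[-25,0,5,0,0,0,1],[-10,0,3,0,0,0,1]]' ;python3 -m inch '[[0,20,0,0,0,0,1],[0,20,0,0,0,0,1],[0,20,0,0,0,0,1],[0,20,0,0,0,0,1],[0,20,0,0,0,0,1],[0,0,0,0,0,0,1],[0,0,0,0,0,0,1],[0,0,0,0,0,0,1]]'; python3 w.py .338 .294 .025
python3 - <<'E'
from h import *
d=viewer.snapshot("wrist"); cv2.imwrite("pics/w3.png",d["img"][:,:,::-1]);print(proj(d,[[.338,.294,.06]]))
E
```

```text
t: 9.97
ee_pos: [0.3356, 0.3013, 0.2281]
ee_rot: [-0.707, 0.707, -0.001, -0.0]
wrist_force: [-0.7, -0.0, 0.1]
width: 0.999
t: 10.63
ee_pos: [0.3403, 0.3018, 0.1285]
ee_rot: [0.707, -0.707, 0.002, -0.002]
wrist_force: [-0.4, -0.4, 0.1]
width: 0.999
t 10.63 pos [0.3403 0.3018 0.1285] yaw -0.31 y [ 0.001  0.001 -1.   ] F [-0.4 -0.4  0.1] w 0.999 q [-0.48  0.46 -0.45  2.27  0.43  0.49 -1.28]
shift mm [ -2.4 103.5  -7.9]
[[253.16334366 211.69538717]]
```

View pics/w3.png

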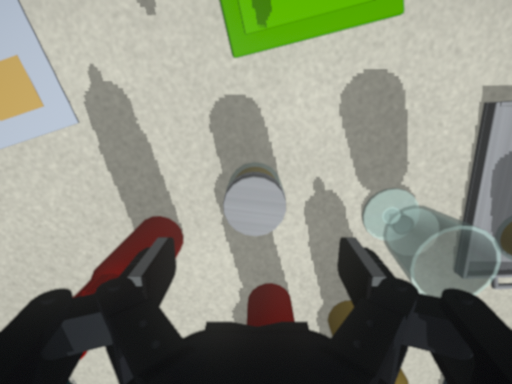

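Run:
```python
from h import *
d=viewer.snapshot("wrist"); g=cv2.cvtColor(d["img"],cv2.COLOR_RGB2GRAY)
c=cv2.HoughCircles(g[160:250,200:310],cv2.HOUGH_GRADIENT,1.5,200,param1=60,param2=10,minRadius=25,maxRadius=36)[0,0]; c[:2]+=[200,160]
print(c,onplane(d,c[:2],.06))
```

```text
[254.75 205.75  30.1 ] [[0.33951171 0.29921522 0.06      ]]
```

```bash
python3 -m inch '[[-1,15,-3,0,0,0,1],[0,15,-2,0,0,0,1],[0,15,0,0,0,0,1],[0,15,0,0,0,0,1],[0,15,0,0,0,0,1],[0,10,0,0,0,0,1],[0,0,0,0,0,0,1],[0,0,0,0,0,0,1]]';  python3 w.py .339 .297 .025
```

```text
t: 11.4
ee_pos: [0.339, 0.2966, 0.0433]
ee_rot: [0.707, -0.707, 0.002, -0.002]
wrist_force: [-0.7, -0.5, 0.1]
width: 1.001
t 11.4 pos [0.339  0.2966 0.0433] yaw -0.29 y [ 0.001  0.    -1.   ] F [-0.7 -0.5  0.1] w 1.001 q [-0.63  0.61 -0.25  2.33  0.6   0.26 -1.43]
shift mm [-0.  18.3  0.4]
```

```bash
python3 -m inch '[[0,10,0,0,0,0,1],[0,8,0,0,0,0,1],[0,0,0,0,0,0,0],[0,0,0,0,0,0,0],[0,0,0,0,0,0,0],[0,0,0,0,0,0,0],[0,0,0,0,0,0,0],[0,0,0,0,0,0,0]]';  python3 w.py .339 .297 .025; python3 -m inch '[[0,-10,0,0,0,0,0],[0,-20,0,0,0,0,0],[0,-25,0,0,0,0,0],[0,-25,0,0,0,0,0],[0,-25,0,0,0,0,0],[0,-25,0,0,0,0,0],[0,-25,0,0,0,0,0],[0,-25,0,0,0,0,0],[0,-10,0,0,0,0,0],[0,0,0,0,0,0,0]]' ;python3 w.py .612 .3303 .21
python3 - <<'E'
from h import *
d=viewer.snapshot("wrist"); cv2.imwrite("pics/w4.png",d["img"][:,:,::-1])
E
```

```text
t: 12.07
ee_pos: [0.3387, 0.2963, 0.0257]
ee_rot: [0.707, -0.707, 0.001, -0.002]
wrist_force: [-0.9, -0.4, 5.0]
width: 0.606
t 12.07 pos [0.3387 0.2963 0.0257] yaw -0.29 y [ 0.001  0.001 -1.   ] F [-0.9 -0.4  5. ] w 0.606 q [-0.67  0.65 -0.2   2.33  0.63  0.21 -1.45]
shift mm [0.3 0.7 0.7]
t: 12.9
ee_pos: [0.3396, 0.2969, 0.2169]
ee_rot: [0.708, -0.706, 0.001, -0.004]
wrist_force: [0.0, 0.3, -1.6]
width: 0.61
t 12.9 pos [0.3396 0.2969 0.2169] yaw -0.34 y [ 0.004  0.003 -1.   ] F [ 0.   0.3 -1.6] w 0.61 q [-0.33  0.32 -0.59  2.2   0.28  0.69 -1.13]
shift mm [272.2   8.2  35. ]
```

View pics/w4.png

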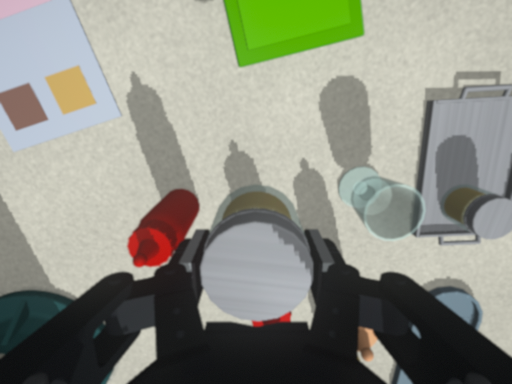

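The jar is held centred between the fingers at (258,270). I carry it to the far half of the tray.

```bash
python3 -m inch '[[20,0,3,0,0,0,0],[30,0,4,0,0,0,0],[30,0,4,0,0,0,0],[30,0,4,0,0,0,0],[30,0,4,0,0,0,0],[30,0,4,0,0,0,0],[30,0,4,0,0,0,0],[30,0,4,0,0,0,0],[30,0,4,0,0,0,0],[12,0,0,0,-2,0,0]]'; python3 -m inch '[[0,30,0,0,0,0,0],[0,30,0,0,0,0,0],[0,30,0,0,0,0,0],[0,25,0,0,0,0,0],[0,15,0,0,0,0,0],[0,10,0,0,0,0,0],[0,8,0,0,0,0,0],[0,0,0,0,0,0,0],[0,0,0,0,0,0,0]]' ;python3 w.py .612 .3303 .0297
```

```text
t: 13.78
ee_pos: [0.6145, 0.3287, 0.2112]
ee_rot: [-0.706, 0.708, 0.01, -0.01]
wrist_force: [-0.8, -0.5, -1.8]
width: 0.607
t: 14.53
ee_pos: [0.6112, 0.3302, 0.0672]
ee_rot: [0.707, -0.707, -0.011, 0.01]
wrist_force: [0.1, 0.9, -1.4]
width: 0.606
t 14.53 pos [0.6112 0.3302 0.0672] yaw 1.71 y [ 0.001  0.001 -1.   ] F [ 0.1  0.9 -1.4] w 0.606 q [-0.28  0.78 -0.43  1.76  0.47  0.7  -0.94]
shift mm [ 0.8 37.5  0. ]
```

```bash
python3 -m inch '[[1,8,0,0,0,0,0],[0,8,0,0,0,0,0],[0,8,0,0,0,0,0],[0,5,0,0,0,0,0],[0,3,0,0,0,0,0],[0,3,0,0,0,0,0],[0,2,0,0,0,0,0],[0,0,0,0,0,0,0]]'; python3 -m inch '[[0,1,0,0,0,0,0],[0,0,0,0,0,0,0]]';python3 w.py .612 .3303 .0297
```

```text
t: 15.2
ee_pos: [0.6119, 0.33, 0.03]
ee_rot: [0.707, -0.707, -0.011, 0.01]
wrist_force: [0.1, 0.0, -2.2]
width: 0.608
t: 15.37
ee_pos: [0.612, 0.3301, 0.0299]
ee_rot: [0.707, -0.707, -0.011, 0.01]
wrist_force: [-1.9, -0.5, 4.5]
width: 0.608
t 15.37 pos [0.612  0.3301 0.0299] yaw 1.71 y [ 0.001  0.    -1.   ] F [-1.9 -0.5  4.5] w 0.608 q [-0.3   0.83 -0.4   1.77  0.5   0.65 -0.96]
shift mm [0.  0.2 0.2]
```

```bash
python3 -m inch '[[0,-0.5,0,0,0,0,1],[0,0,0,0,0,0,1],[0,0,0,0,0,0,1],[0,0,0,0,0,0,1],[0,-10,0,0,0,0,1],[0,-30,0,0,0,0,1],[0,-40,0,0,0,0,1],[0,-40,0,0,0,0,1],[0,-40,0,0,0,0,1],[0,-40,0,0,0,0,0.8]]' ;python3 w.py .446 .1374 .23
python3 - <<'E'
from h import *
d=viewer.snapshot("wrist"); cv2.imwrite("pics/w5.png",d["img"][:,:,::-1])
E
```

```text
t: 16.2
ee_pos: [0.6115, 0.3297, 0.2319]
ee_rot: [0.707, -0.707, -0.011, 0.011]
wrist_force: [0.1, 0.9, -0.9]
width: 0.881
t 16.2 pos [0.6115 0.3297 0.2319] yaw 1.72 y [ 0.  0. -1.] F [ 0.1  0.9 -0.9] w 0.881 q [-0.22  0.6  -0.53  1.66  0.35  0.97 -0.84]
shift mm [-171.2    1.8 -187.3]
```

View pics/w5.png

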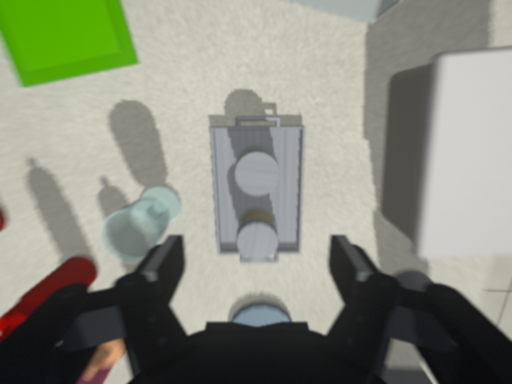

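The wrist picture shows both jars standing in the tray, lids at (257,173) and (258,240). Now bottle 1.

```bash
python3 -m inch '[[-20,0,-20,0,2,0,0.8],[-25,0,-28,0,0,0,0.8],[-25,0,-28,0,0,0,0.8],[-25,0,-28,0,0,0,0.8],[-25,0,-28,0,0,0,0.8],[-25,0,-28,0,0,0,0.8],[-21,0,-27,0,0,0,0.8],[0,0,0,0,0,0,0.8],[0,0,0,0,0,0,0.8]]' ;python3 w.py .446 .1374 .23
python3 - <<'E'
from h import *
d=viewer.snapshot("wrist"); cv2.imwrite("pics/w6.png",d["img"][:,:,::-1]); print(proj(d,[[.446,.1374,.123],[.446,.1374,.151],[.4465,.1374,0]]))
E
```

```text
t: 17.0
ee_pos: [0.4442, 0.141, 0.2296]
ee_rot: [-0.706, 0.708, -0.003, 0.003]
wrist_force: [0.8, 1.1, 0.7]
width: 0.805
t 17.0 pos [0.4442 0.141  0.2296] yaw -0.42 y [ 0.    -0.002 -1.   ] F [0.8 1.1 0.7] w 0.805 q [ 0.07  0.32 -0.58  2.16  0.26  0.73 -0.69]
shift mm [ 1.8 -0.4 -3.6]
[[257.90995828 192.71542978]
 [258.14469656 202.5376889 ]
 [257.63845612 166.0624025 ]]
```

View pics/w6.png

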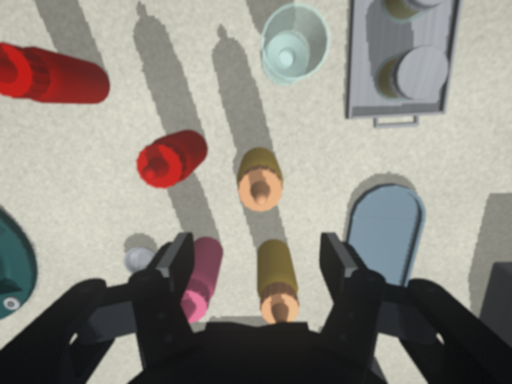

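Collar at (261,190), predicted (258,193), which is about 3 mm off. I use (.447,.139) and descend.

```bash
python3 -m inch '[[3,20,-2,0,0,0,0.8],[0,20,0,0,0,0,0.8],[0,20,0,0,0,0,0.8],[0,20,0,0,0,0,0.8],[0,15,0,0,0,0,0.8],[0,10,0,0,0,0,0.8],[0,0,0,0,0,0,0.8],[0,0,0,0,0,0,0.8]]' ;python3 w.py .447 .139 .097
```

```text
t: 17.72
ee_pos: [0.4492, 0.1421, 0.1242]
ee_rot: [0.707, -0.707, 0.001, -0.001]
wrist_force: [0.3, 0.4, -0.2]
width: 0.797
t 17.72 pos [0.4492 0.1421 0.1242] yaw -0.23 y [ 0.     0.001 -1.   ] F [ 0.3  0.4 -0.2] w 0.797 q [-0.06  0.49 -0.45  2.24  0.44  0.5  -0.86]
shift mm [-2.2 27.2 -3.1]
```

```bash
python3 -m inch '[[-1,10,-3,0,0,0,0.8],[0,10,0,0,0,0,0.8],[0,7,0,0,0,0,0.8],[0,0,0,0,0,0,0.8],[0,0,0,0,0,0,0],[0,0,0,0,0,0,0],[0,0,0,0,0,0,0],[0,0,0,0,0,0,0],[0,0,0,0,0,0,0]]' ;python3 w.py .447 .139 .097
```

```text
t: 18.47
ee_pos: [0.4478, 0.1382, 0.0979]
ee_rot: [0.707, -0.707, 0.001, -0.002]
wrist_force: [-1.7, 0.3, 6.4]
width: 0.471
t 18.47 pos [0.4478 0.1382 0.0979] yaw -0.29 y [ 0.001  0.    -1.   ] F [-1.7  0.3  6.4] w 0.471 q [-0.09  0.53 -0.4   2.26  0.49  0.43 -0.9 ]
shift mm [-0.8  0.9  0.8]
```

```bash
python3 -m inch '[[0,-10,0,0,0,0,0],[0,-20,0,0,0,0,0],[0,-25,0,0,0,0,0],[0,-25,0,0,0,0,0],[0,-25,0,0,0,0,0],[0,-25,0,0,0,0,0],[0,-25,0,0,0,0,0],[0,-25,0,0,0,0,0],[0,-15,0,0,0,0,0],[0,0,0,0,0,0,0]]' ;python3 w.py .6136 -.3173 .29
python3 - <<'E'
from h import *
d=viewer.snapshot("scene"); cv2.imwrite("pics/s7.png",d["img"][:,:,::-1])
E
```

```text
t: 19.3
ee_pos: [0.449, 0.1387, 0.2956]
ee_rot: [0.708, -0.707, -0.0, -0.004]
wrist_force: [0.6, 0.6, -3.3]
width: 0.468
t 19.3 pos [0.449  0.1387 0.2956] yaw -0.32 y [ 0.007  0.001 -1.   ] F [ 0.6  0.6 -3.3] w 0.468 q [ 0.14  0.23 -0.63  2.08  0.18  0.88 -0.6 ]
shift mm [ 167.     6.  -455.1]
```

View pics/s7.png

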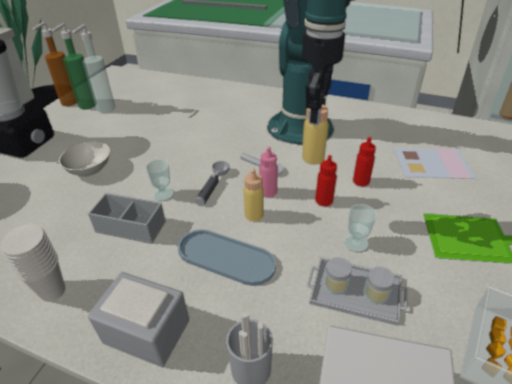

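The bottle hangs upright from the gripper at (315,135), and both jars are in the tray. I carry it to the far caddy bay.

```bash
python3 -m inch '[[13,0,-20,0,0,0,0],[14,0,-36,0,0,0,0],[14,0,-36,0,0,0,0],[14,0,-36,0,0,0,0],[14,0,-36,0,0,0,0],[14,0,-36,0,0,0,0],[14,0,-36,0,0,0,0],[14,0,-36,0,0,0,0],[14,0,-36,0,0,0,0],[14,0,-36,0,0,0,0]]' ;python3 -m inch '[[14,0,-36,0,0,0,0],[13,0,-36,0,0,0,0],[0,0,-25,0,0,0,0],[0,0,-15,0,-6,0,0],[0,0,0,0,0,0,0],[0,0,0,0,0,0,0],[0,0,0,0,0,0,0]]'; python3 w.py .6136 -.3173 .102
```

```text
t: 20.18
ee_pos: [0.5834, -0.2084, 0.2897]
ee_rot: [0.708, -0.707, 0.003, -0.0]
wrist_force: [0.8, 0.8, -2.3]
width: 0.471
t: 20.77
ee_pos: [0.6104, -0.3168, 0.2905]
ee_rot: [0.707, -0.705, -0.034, 0.036]
wrist_force: [0.1, 0.8, -2.3]
width: 0.471
t 20.77 pos [ 0.6104 -0.3168  0.2905] yaw 5.73 y [-0.003  0.003 -1.   ] F [ 0.1  0.8 -2.3] w 0.471 q [ 0.72  0.52 -0.46  1.62  0.25  1.06  0.29]
shift mm [  3.5 188.5  -1.4]
```

```bash
python3 -m inch '[[3,20,0,0,0,0,0],[0,25,0,0,0,0,0],[0,25,0,0,0,0,0],[0,20,0,0,0,0,0],[0,12,0,0,0,0,0],[0,0,0,0,0,0,0],[0,0,0,0,0,0,0],[0,0,0,0,0,0,0]]';  python3 w.py .6136 -.3173 .102
python3 - <<'E'
from h import *
d=viewer.snapshot("wrist"); cv2.imwrite("pics/w8.png",d["img"][:,:,::-1])
d=viewer.snapshot("top"); cv2.imwrite("pics/t8.png",cv2.resize(d["img"][80:240,270:430,::-1],None,fx=3.5,fy=3.5,interpolation=cv2.INTER_CUBIC))
d=viewer.snapshot("scene"); cv2.imwrite("pics/s8.png",cv2.resize(d["img"][130:280,60:260,::-1],None,fx=3.5,fy=3.5,interpolation=cv2.INTER_CUBIC))
E
```

```text
t: 21.43
ee_pos: [0.6155, -0.318, 0.1918]
ee_rot: [-0.706, 0.706, 0.036, -0.035]
wrist_force: [0.1, -1.1, -2.9]
width: 0.471
t 21.43 pos [ 0.6155 -0.318   0.1918] yaw 5.75 y [ 0.003 -0.001 -1.   ] F [ 0.1 -1.1 -2.9] w 0.471 q [ 0.69  0.62 -0.42  1.71  0.32  0.88  0.23]
shift mm [-2.1 89.8  1. ]
```

View pics/w8.png

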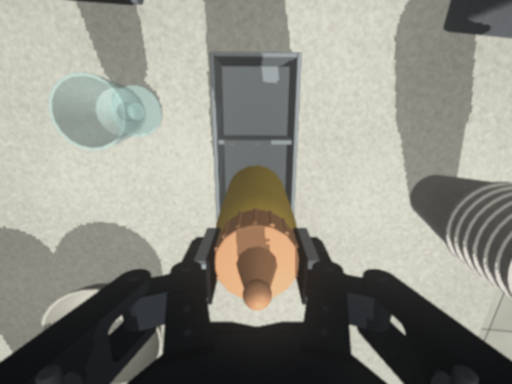

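View pics/s8.png

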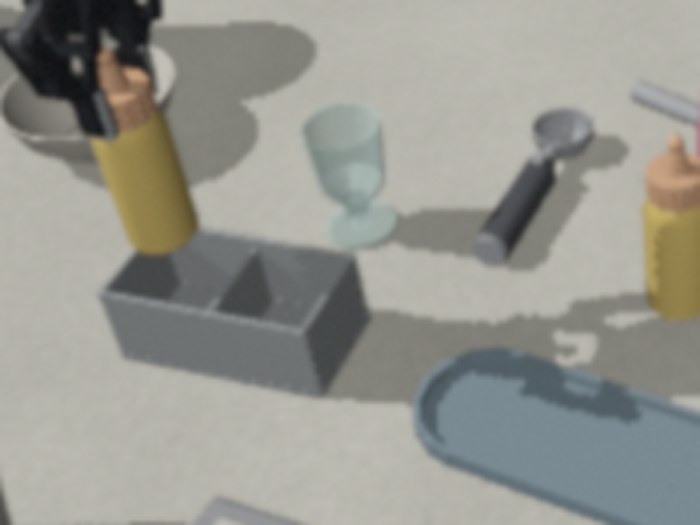

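Wrist picture: the bottle at x≈258 is centred over the bay, whose rim spans 214–300. Scene picture: it hangs above the far bay at (165,240). I lower it.

```bash
python3 -m inch '[[-2,15,1,0,0,0,0],[0,15,0,0,0,0,0],[0,15,0,0,0,0,0],[0,12,0,0,0,0,0],[0,10,0,0,0,0,0],[0,7,0,0,0,0,0],[0,5,0,0,0,0,0],[0,4,0,0,0,0,0],[0,0,0,0,0,0,0],[0,0,0,0,0,0,0]]';  python3 w.py .6136 -.3173 .102
```

```text
t: 22.42
ee_pos: [0.6123, -0.3179, 0.1075]
ee_rot: [-0.706, 0.706, 0.035, -0.035]
wrist_force: [-0.1, -0.1, -2.5]
width: 0.474
t 22.42 pos [ 0.6123 -0.3179  0.1075] yaw 5.71 y [ 0. -0. -1.] F [-0.1 -0.1 -2.5] w 0.474 q [ 0.66  0.71 -0.38  1.76  0.37  0.74  0.19]
shift mm [1.3 5.5 0.4]
```

```bash
python3 -m inch '[[1,3,0,0,0,0,0],[0,2,0,0,0,0,0],[0,1,0,0,0,0,0],[0,0,0,0,0,0,0]]';python3 -m inch '[[0,1,0,0,0,0,0],[0,0,0,0,0,0,0]]';  python3 w.py .6136 -.3173 .102
```

```text
t: 22.75
ee_pos: [0.6136, -0.3178, 0.1021]
ee_rot: [-0.706, 0.706, 0.036, -0.035]
wrist_force: [-0.6, 0.4, 1.7]
width: 0.475
t: 22.92
ee_pos: [0.6137, -0.318, 0.1021]
ee_rot: [-0.706, 0.707, 0.035, -0.035]
wrist_force: [-1.1, 0.8, 5.2]
width: 0.477
t 22.92 pos [ 0.6137 -0.318   0.1021] yaw 5.7 y [ 0.001 -0.001 -1.   ] F [-1.1  0.8  5.2] w 0.477 q [ 0.66  0.72 -0.38  1.76  0.38  0.73  0.18]
shift mm [-0.   0.1  0.7]
```

```bash
python3 -m inch '[[0,-0.5,0,0,0,0,0.8],[0,0,0,0,0,0,0.8],[0,0,0,0,0,0,0.8],[0,0,0,0,0,0,0.8],[0,-10,0,0,0,0,0.8],[0,-30,0,0,0,0,0.8],[0,-40,0,0,0,0,0.8],[0,-40,0,0,0,0,0.8],[0,-15,0,0,0,0,0.8],[0,0,0,0,0,0,0.8]]' ;python3 w.py .467 .0034 .235
python3 - <<'E'
from h import *
d=viewer.snapshot("wrist"); cv2.imwrite("pics/w9.png",d["img"][:,:,::-1])
E
```

```text
t: 23.75
ee_pos: [0.6167, -0.3185, 0.2425]
ee_rot: [-0.705, 0.708, 0.039, -0.032]
wrist_force: [0.7, -0.3, 0.4]
width: 0.796
t 23.75 pos [ 0.6167 -0.3185  0.2425] yaw 5.7 y [ 0.01  -0.004 -1.   ] F [ 0.7 -0.3  0.4] w 0.796 q [ 0.7   0.57 -0.44  1.67  0.29  0.96  0.26]
shift mm [-117.     4.6  335.2]
```

View pics/w9.png

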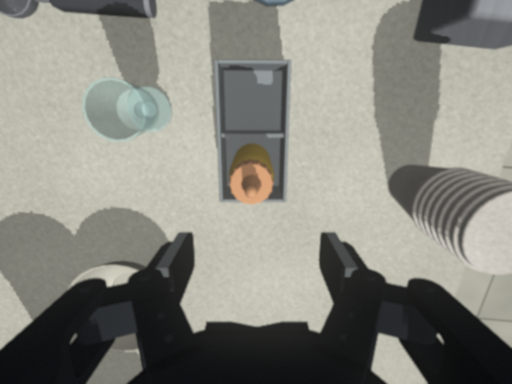

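The wrist picture shows the bottle upright inside the far bay, collar at (251,183). Now bottle 2.

```bash
python3 -m inch '[[0,0,0,0,5.7,0,0.8],[-15,0,36,0,0,0,0.8],[-15,0,36,0,0,0,0.8],[-16,0,36,0,0,0,0.8],[-17,0,36,0,0,0,0.8],[-17,0,36,0,0,0,0.8],[-17,0,36,0,0,0,0.8],[-17,0,36,0,0,0,0.8],[-17,0,36,0,0,0,0.8],[-15,0,31,0,0,0,0.8]]' ;python3 -m inch '[[0,0,0,0,0,0,0.8],[0,0,0,0,0,0,0.8]]'; python3 w.py .467 .0034 .235
python3 - <<'E'
from h import *
d=viewer.snapshot("wrist"); cv2.imwrite("pics/w10.png",d["img"][:,:,::-1]); print(proj(d,[[.467,.0034,.123],[.467,.0034,.151]]))
E
```

```text
t: 24.63
ee_pos: [0.4642, 0.0033, 0.2347]
ee_rot: [0.707, -0.707, 0.001, 0.002]
wrist_force: [0.2, 1.2, 0.2]
width: 0.798
t: 24.8
ee_pos: [0.465, 0.003, 0.235]
ee_rot: [-0.707, 0.707, 0.001, -0.003]
wrist_force: [1.8, -1.2, -0.6]
width: 0.797
t 24.8 pos [0.465 0.003 0.235] yaw 0.3 y [-0.003 -0.    -1.   ] F [ 1.8 -1.2 -0.6] w 0.797 q [ 0.32  0.3  -0.52  2.15  0.22  0.74 -0.34]
shift mm [2.  0.  0.4]
[[258.40496722 187.27425564]
 [258.60034827 196.26625616]]
```

View pics/w10.png

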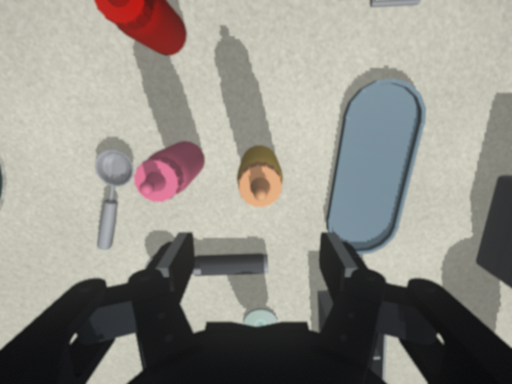

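Collar at (260,186), predicted (258,187). The position is good, so I descend.

```bash
python3 -m inch '[[3,20,1,0,0,0,0.8],[0,20,0,0,0,0,0.8],[0,20,0,0,0,0,0.8],[0,20,0,0,0,0,0.8],[0,15,0,0,0,0,0.8],[0,10,0,0,0,0,0.8],[0,0,0,0,0,0,0.8],[0,0,0,0,0,0,0.8]]' ;python3 w.py .4685 .0045 .097
```

```text
t: 25.52
ee_pos: [0.4701, 0.0014, 0.1303]
ee_rot: [-0.707, 0.707, -0.001, 0.0]
wrist_force: [0.5, -0.3, 0.6]
width: 0.796
t 25.52 pos [0.4701 0.0014 0.1303] yaw -0.09 y [-0.001 -0.    -1.   ] F [ 0.5 -0.3  0.6] w 0.796 q [ 0.22  0.47 -0.41  2.24  0.38  0.5  -0.5 ]
shift mm [-1.5 33.3  3.1]
```

```bash
python3 -m inch '[[-1,12,3,0,0,0,0.8],[0,12,0,0,0,0,0.8],[0,9,0,0,0,0,0.8],[0,0,0,0,0,0,0.8],[0,0,0,0,0,0,0],[0,0,0,0,0,0,0],[0,0,0,0,0,0,0],[0,0,0,0,0,0,0],[0,0,0,0,0,0,0]]' ;python3 w.py;python3 -m inch '[[0,-10,0,0,0,0,0],[0,-20,0,0,0,0,0],[0,-25,0,0,0,0,0],[0,-25,0,0,0,0,0],[0,-25,0,0,0,0,0],[0,-25,0,0,0,0,0],[0,-25,0,0,0,0,0],[0,-25,0,0,0,0,0],[0,-15,0,0,0,0,0],[0,0,0,0,0,0,0]]' ;python3 w.py .6058 -.2397 .29
```

```text
t: 26.27
ee_pos: [0.4694, 0.0052, 0.0987]
ee_rot: [-0.707, 0.707, 0.0, 0.0]
wrist_force: [-0.4, -0.4, 6.8]
width: 0.47
t 26.27 pos [0.4694 0.0052 0.0987] yaw -0.0 y [ 0.001 -0.    -1.   ] F [-0.4 -0.4  6.8] w 0.47 q [ 0.16  0.52 -0.36  2.26  0.44  0.42 -0.56]
t: 27.1
ee_pos: [0.4709, 0.0057, 0.2964]
ee_rot: [-0.707, 0.707, 0.003, 0.003]
wrist_force: [0.5, -0.2, -2.5]
width: 0.474
t 27.1 pos [0.4709 0.0057 0.2964] yaw -0.01 y [ 0.007 -0.    -1.   ] F [ 0.5 -0.2 -2.5] w 0.474 q [ 0.37  0.22 -0.56  2.08  0.15  0.87 -0.28]
shift mm [ 134.9    7.5 -245.4]
```

```bash
python3 -m inch '[[15,0,-20,0,0,0,0],[17,0,-32,0,0,0,0],[17,0,-32,0,0,0,0],[17,0,-32,0,0,0,0],[17,0,-32,0,0,0,0],[17,0,-32,0,0,0,0],[17,0,-32,0,0,0,0],[17,0,-32,0,-5.7,0,0],[0,0,0,0,0,0,0],[0,0,0,0,0,0,0]]' ;python3 -m inch '[[0,20,0,0,0,0,0],[0,25,0,0,0,0,0],[0,25,0,0,0,0,0],[0,20,0,0,0,0,0],[0,12,0,0,0,0,0],[0,0,0,0,0,0,0],[0,0,0,0,0,0,0],[0,0,0,0,0,0,0]]';  python3 w.py .6058 -.2397 .103
python3 - <<'E'
from h import *
d=viewer.snapshot("wrist"); cv2.imwrite("pics/w11.png",d["img"][:,:,::-1])
d=viewer.snapshot("scene"); cv2.imwrite("pics/s11.png",cv2.resize(d["img"][130:280,60:260,::-1],None,fx=3.5,fy=3.5,interpolation=cv2.INTER_CUBIC))
E
```

```text
t: 27.93
ee_pos: [0.602, -0.242, 0.2903]
ee_rot: [0.707, -0.706, -0.032, 0.034]
wrist_force: [-0.2, 0.9, -1.8]
width: 0.471
t: 28.6
ee_pos: [0.604, -0.2383, 0.192]
ee_rot: [-0.706, 0.706, 0.036, -0.035]
wrist_force: [-0.1, 0.8, -2.5]
width: 0.472
t 28.6 pos [ 0.604  -0.2383  0.192 ] yaw 5.74 y [ 0.002 -0.    -1.   ] F [-0.1  0.8 -2.5] w 0.472 q [ 0.6   0.57 -0.42  1.81  0.31  0.83  0.12]
shift mm [ 1.5 89.  -1.5]
```

View pics/w11.png

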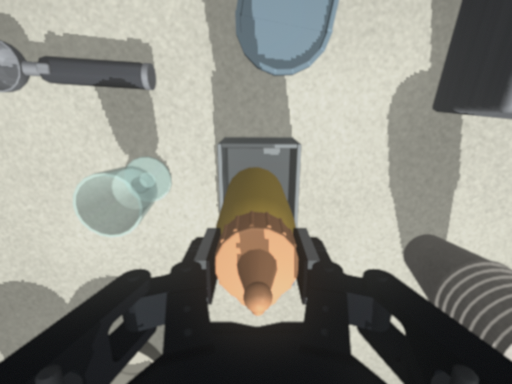

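View pics/s11.png

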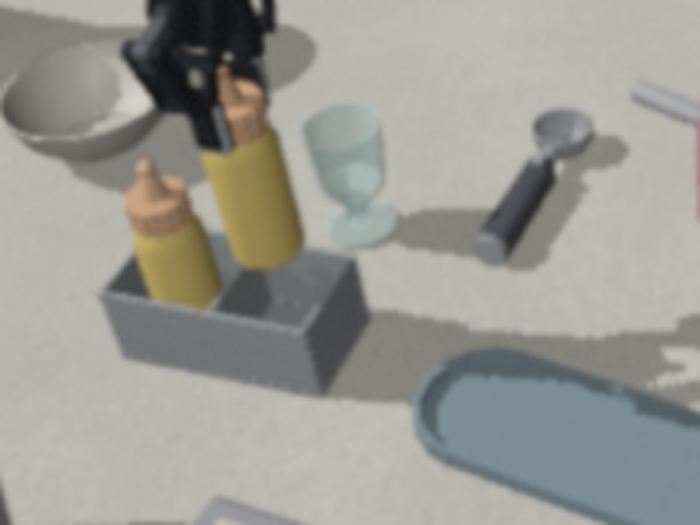

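The wrist picture shows the second bottle at x≈258, centred in the rim (218–300). The scene picture shows it over the near bay, with the first bottle standing at (170,240). I lower it.

```bash
python3 -m inch '[[1,15,0,0,0,0,0],[0,15,0,0,0,0,0],[0,15,0,0,0,0,0],[0,12,0,0,0,0,0],[0,10,0,0,0,0,0],[0,7,0,0,0,0,0],[0,5,0,0,0,0,0],[0,4,0,0,0,0,0],[0,0,0,0,0,0,0],[0,0,0,0,0,0,0]]';  python3 w.py .6058 -.2397 .103
```

```text
t: 29.53
ee_pos: [0.6043, -0.2386, 0.108]
ee_rot: [-0.706, 0.706, 0.035, -0.035]
wrist_force: [0.3, -0.3, -2.1]
width: 0.473
t 29.53 pos [ 0.6043 -0.2386  0.108 ] yaw 5.71 y [ 0. -0. -1.] F [ 0.3 -0.3 -2.1] w 0.473 q [ 0.56  0.67 -0.37  1.86  0.37  0.68  0.07]
shift mm [ 1.4  5.  -1.2]
```

```bash
python3 -m inch '[[0,2,0,0,0,0,0],[0,1,0,0,0,0,0],[0,1,0,0,0,0,0],[0,0,0,0,0,0,0]]';python3 -m inch '[[0,1,0,0,0,0,0],[0,0,0,0,0,0,0]]';  python3 w.py .6058 -.2397 .103
```

```text
t: 29.87
ee_pos: [0.604, -0.2386, 0.1038]
ee_rot: [-0.706, 0.706, 0.035, -0.035]
wrist_force: [-0.1, -0.4, -3.1]
width: 0.471
t: 30.03
ee_pos: [0.6042, -0.2387, 0.103]
ee_rot: [-0.706, 0.706, 0.035, -0.035]
wrist_force: [-0.1, -0.1, -2.3]
width: 0.469
t 30.03 pos [ 0.6042 -0.2387  0.103 ] yaw 5.7 y [ 0. -0. -1.] F [-0.1 -0.1 -2.3] w 0.469 q [ 0.56  0.68 -0.37  1.86  0.37  0.67  0.07]
shift mm [ 1.5 -0.  -1.2]
```

```bash
python3 -m inch '[[0,1,0,0,0,0,0],[0,0,0,0,0,0,0]]';python3 -m inch '[[0,1,0,0,0,0,0],[0,0,0,0,0,0,0]]'
```

```text
t: 30.2
ee_pos: [0.6043, -0.2388, 0.1029]
ee_rot: [-0.706, 0.706, 0.035, -0.035]
wrist_force: [-2.3, 0.4, 4.5]
width: 0.479
t: 30.37
ee_pos: [0.6044, -0.2389, 0.1028]
ee_rot: [-0.706, 0.707, 0.035, -0.035]
wrist_force: [-3.1, 0.3, 10.1]
width: 0.473
```

```bash
python3 -m inch '[[0,-1,0,0,0,0,0.8],[0,0,0,0,0,0,0.8],[0,0,0,0,0,0,0.8],[0,0,0,0,0,0,0.8],[0,-10,0,0,0,0,0.8],[0,-30,0,0,0,0,0.8],[0,-40,0,0,0,0,0.8],[0,-40,0,0,0,0,0.8],[0,-15,0,0,0,0,0.8],[0,0,0,0,0,0,0.8]]'
python3 - <<'E'
from h import *
d=viewer.snapshot("wrist"); cv2.imwrite("pics/w12.png",d["img"][:,:,::-1])
d=viewer.snapshot("top"); print(onplane(d,[[347.3,168.6]],0),onplane(d,[[352,165.5]],.1))
E
python3 w.py .4215 -.147 .23
```

```text
t: 31.2
ee_pos: [0.6076, -0.2391, 0.243]
ee_rot: [-0.705, 0.708, 0.039, -0.032]
wrist_force: [-0.4, -0.5, -0.3]
width: 0.802
[[ 0.47973027 -0.27303075  0.        ]] [[ 0.47150791 -0.26018657  0.1       ]]
t 31.3 pos [ 0.6042 -0.2387  0.2379] yaw 5.7 y [ 0.001 -0.001 -1.   ] F [ 0.6 -0.  -0.9] w 0.802 q [ 0.62  0.52 -0.45  1.77  0.28  0.91  0.15]
shift mm [-172.7    7.5  109.4]
```

View pics/w12.png

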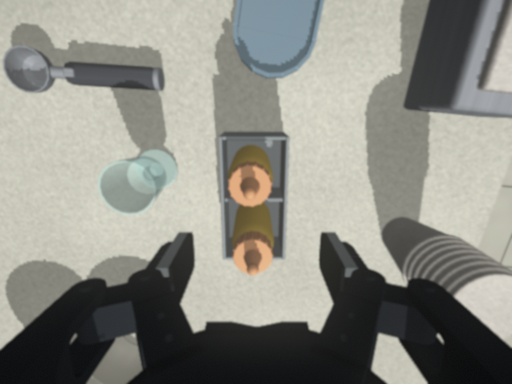

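Both bottles stand one in each bay, collars at (250,185) and (254,253). Now the scoop.

```bash
python3 -m inch '[[-20,0,12,0,0,0,0.8],[-30,0,19,0,0,0,0.8],[-30,0,19,0,0,0,0.8],[-30,0,19,0,0,0,0.8],[-30,0,19,0,0,0,0.8],[-25,0,15,0,0,0,0.8],[-8,0,6,0,0,0,0.8],[0,0,0,0,0,0,0.8]]'; python3 -m inch '[[0,0,0,0,-7,0,0.8],[0,0,0,0,-7,0,0.8],[0,0,0,0,-7,0,0.8],[0,0,0,0,-7,0,0.8],[0,0,0,0,-7,0,0.8],[0,0,0,0,-7,0,0.8],[0,0,0,0,-7,0,0.8],[0,0,0,0,-7,0,0.8],[0,0,0,0,-7,0,0.8],[0,0,0,0,-7,0,0.8]]';python3 -m inch '[[0,0,0,0,-7,0,0.8],[0,0,0,0,-7,0,0.8],[0,0,0,0,-3,0,0.8],[0,0,0,0,0,0,0.8],[0,0,0,0,0,0,0.8]]'; python3 w.py .421 -.1475 .15
```

```text
t: 31.97
ee_pos: [0.4169, -0.1461, 0.2354]
ee_rot: [0.707, -0.706, -0.034, 0.038]
wrist_force: [1.3, -0.1, -0.7]
width: 0.8
t: 32.8
ee_pos: [0.423, -0.1481, 0.2365]
ee_rot: [0.557, -0.557, -0.436, 0.435]
wrist_force: [0.5, -0.8, -0.8]
width: 0.799
t: 33.22
ee_pos: [0.4223, -0.1479, 0.2365]
ee_rot: [-0.489, 0.489, 0.512, -0.51]
wrist_force: [-0.4, 0.5, -0.5]
width: 0.801
t 33.22 pos [ 0.4223 -0.1479  0.2365] yaw 92.55 y [ 0.001  0.002 -1.   ] F [-0.4  0.5 -0.5] w 0.801 q [ 0.94  0.34 -0.87  2.18  0.37  0.77  1.45]
shift mm [ 0.4 86.5  1.3]
```

```bash
python3 -m inch '[[0,20,1,0,0,0,0.8],[0,20,0,0,0,0,0.8],[0,20,0,0,0,0,0.8],[0,20,0,0,0,0,0.8],[0,15,0,0,0,0,0.8],[0,0,0,0,0,0,0.8],[0,0,0,0,0,0,0.8],[0,0,0,0,0,0,0.8]]';python3 w.py .421 -.1475 .006
python3 - <<'E'
from h import *
d=viewer.snapshot("wrist"); cv2.imwrite("pics/w13.png",d["img"][:,:,::-1]); a=np.radians(182.6);u=np.array([np.cos(a),np.sin(a),0]);o=np.array([.421,-.1475,.026])
print(proj(d,[o,o-.058*u,o+.052*u,o+.096*u]))
E
```

```text
t: 33.88
ee_pos: [0.4211, -0.1474, 0.1423]
ee_rot: [-0.488, 0.489, 0.512, -0.511]
wrist_force: [0.9, 0.2, -0.2]
width: 0.801
t 33.88 pos [ 0.4211 -0.1474  0.1423] yaw 92.68 y [ 0.001 -0.    -1.   ] F [ 0.9  0.2 -0.2] w 0.801 q [ 0.79  0.48 -0.71  2.27  0.59  0.57  1.24]
shift mm [-1.000e-01  1.363e+02  2.000e-01]
[[255.82546907 185.21040196]
 [255.80557061 239.28162301]
 [255.84490057 130.63819608]
 [255.86270174  78.96357739]]
```

View pics/w13.png

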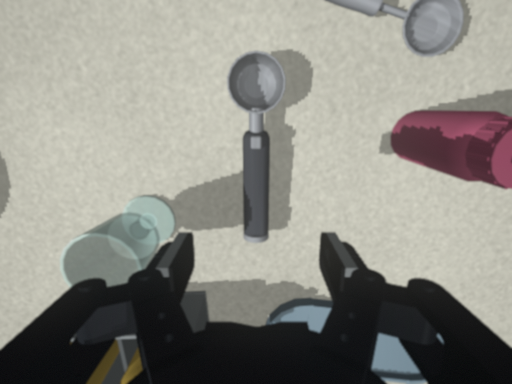

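The scoop lines up: handle at x≈256, butt (256,240), bowl (257,81), all within 2 px of the prediction. I descend.

```bash
python3 -m inch '[[0,20,0,0,0,0,0.8],[0,20,0,0,0,0,0.8],[0,20,0,0,0,0,0.8],[0,20,0,0,0,0,0.8],[0,15,0,0,0,0,0.8],[0,10,0,0,0,0,0.8],[0,0,0,0,0,0,0.8],[0,0,0,0,0,0,0.8],[0,0,0,0,0,0,0.8]]';python3 w.py .421 -.1475 .006
```

```text
t: 34.68
ee_pos: [0.4211, -0.1476, 0.0378]
ee_rot: [-0.487, 0.489, 0.512, -0.511]
wrist_force: [-0.5, -0.1, 0.2]
width: 0.797
t 34.68 pos [ 0.4211 -0.1476  0.0378] yaw 92.68 y [ 0.002 -0.001 -1.   ] F [-0.5 -0.1  0.2] w 0.797 q [ 0.56  0.65 -0.43  2.33  0.9   0.32  0.95]
shift mm [ 0.1 31.8  0.1]
```

```bash
python3 -m inch '[[0,10,0,0,0,0,0.8],[0,10,0,0,0,0,0.8],[0,7,0,0,0,0,0.8],[0,4,0,0,0,0,0.8],[0,0,0,0,0,0,0.8]]';python3 -m inch '[[0,0,0,0,0,0,0],[0,0,0,0,0,0,0],[0,0,0,0,0,0,0],[0,0,0,0,0,0,0],[0,0,0,0,0,0,0],[0,0,0,0,0,0,0],[0,0,0,0,0,0,0]]';python3 w.py .421 -.1475 .006
```

```text
t: 35.1
ee_pos: [0.4205, -0.1475, 0.006]
ee_rot: [-0.488, 0.488, 0.512, -0.512]
wrist_force: [0.5, -0.3, 0.1]
width: 0.799
t: 35.68
ee_pos: [0.4203, -0.1476, 0.0065]
ee_rot: [-0.488, 0.488, 0.512, -0.512]
wrist_force: [0.2, -0.1, 6.6]
width: 0.289
t 35.68 pos [ 0.4203 -0.1476  0.0065] yaw 92.69 y [ 0.001 -0.001 -1.   ] F [ 0.2 -0.1  6.6] w 0.289 q [ 0.46  0.7  -0.3   2.34  1.01  0.23  0.85]
shift mm [ 0.   0.5 -0.7]
```

```bash
python3 -m inch '[[0,-10,0,0,0,0,0],[0,-20,0,0,0,0,0],[0,-25,0,0,0,0,0],[0,-25,0,0,0,0,0],[0,-25,0,0,0,0,0],[0,-25,0,0,0,0,0],[0,-25,0,0,0,0,0],[0,-25,0,0,0,0,0],[0,-20,0,0,0,0,0],[0,0,0,0,0,0,0]]'; python3 w.py .6179 -.0363 .21
python3 - <<'E'
from h import *
d=viewer.snapshot("wrist"); cv2.imwrite("pics/w14.png",d["img"][:,:,::-1])
d=viewer.snapshot("top"); im=d["img"]; hsv=cv2.cvtColor(im,cv2.COLOR_RGB2HSV); cv2.imwrite("pics/dish8.png",cv2.resize(im[95:148,210:305,::-1],None,fx=8,fy=8,interpolation=cv2.INTER_CUBIC))
E
```

```text
t: 36.52
ee_pos: [0.422, -0.1478, 0.209]
ee_rot: [-0.486, 0.49, 0.512, -0.511]
wrist_force: [0.9, -0.4, -1.6]
width: 0.29
t 36.52 pos [ 0.422  -0.1478  0.209 ] yaw 92.67 y [ 0.006 -0.003 -1.   ] F [ 0.9 -0.4 -1.6] w 0.29 q [ 0.91  0.38 -0.85  2.21  0.44  0.71  1.38]
shift mm [ 1.022e+02 -1.000e-01 -2.009e+02]
```

View pics/w14.png

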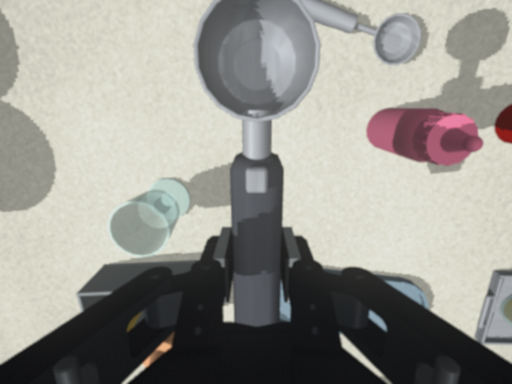

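View pics/dish8.png

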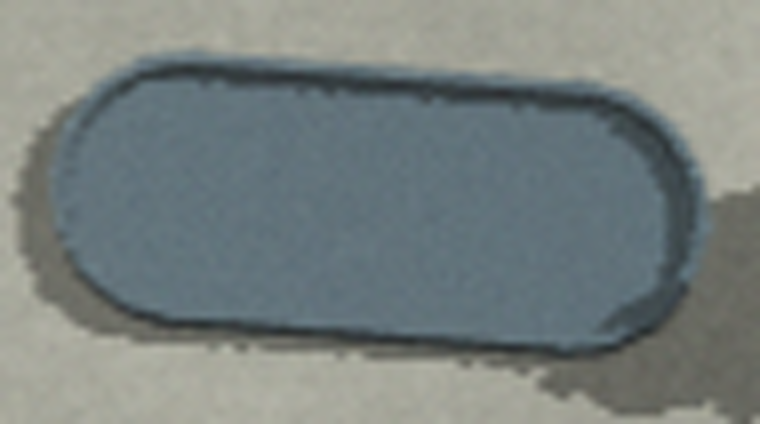

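The scoop is gripped straight and level. The dish spans crop pixels (52,200) to (710,205), centre about (381,204), slope about 4.3°.

```bash
python3 - <<'E'
from h import *
d=viewer.snapshot("top")
f=lambda p: np.array(p,float)/8-.44+[210,95]
P=onplane(d,f([(381,204),(52,190),(710,215),(180,52),(590,83)]),.013); print(P.round(4))
print(np.degrees(np.arctan2(*(P[3]-P[4])[[1,0]])), np.linalg.norm(P[1]-P[2]))
E
python3 -m inch '[[0,0,0,0,7,0,0],[0,0,0,0,7,0,0],[0,0,0,0,7,0,0],[0,0,0,0,7,0,0],[0,0,0,0,7,0,0],[0,0,0,0,7,0,0],[0,0,0,0,7,0,0],[0,0,0,0,7,0,0],[0,0,0,0,7,0,0],[0,0,0,0,7,0,0]]';python3 -m inch '[[0,0,0,0,7,0,0],[0,0,0,0,7,0,0],[0,0,0,0,7,0,0],[0,0,0,0,6.2,0,0],[0,0,0,0,0,0,0]]'; python3 w.py .6179 -.0363 .21
```

```text
[[ 0.6203 -0.0098  0.013 ]
 [ 0.6251  0.1101  0.013 ]
 [ 0.6167 -0.1299  0.013 ]
 [ 0.6773  0.0638  0.013 ]
 [ 0.6663 -0.0864  0.013 ]]
85.81246505107381 0.24006027736350632
t: 37.5
ee_pos: [0.4186, -0.147, 0.2041]
ee_rot: [0.694, -0.693, -0.136, 0.139]
wrist_force: [-0.2, -0.7, -1.1]
width: 0.293
t: 37.92
ee_pos: [0.4187, -0.147, 0.2043]
ee_rot: [0.707, -0.706, 0.03, -0.027]
wrist_force: [0.6, -0.6, -1.6]
width: 0.289
t 37.92 pos [ 0.4187 -0.147   0.2043] yaw -4.57 y [-0.004  0.001 -1.   ] F [ 0.6 -0.6 -1.6] w 0.289 q [ 0.57  0.31 -0.41  2.23  0.2   0.64 -0.06]
shift mm [189.7  -6.4 126.2]
```

```bash
python3 -m inch '[[20,0,12,0,0,0,0],[30,0,19,0,0,0,0],[30,0,19,0,0,0,0],[30,0,19,0,0,0,0],[30,0,19,0,0,0,0],[28,0,19,0,0,0,0],[22,0,14,0,0,0,0],[0,0,0,0,0,0,0],[0,0,0,0,0,0,0]]';python3 -m inch '[[0,20,0,0,0,0,0],[0,30,0,0,0,0,0],[0,30,0,0,0,0,0],[0,25,0,0,0,0,0],[0,15,0,0,0,0,0],[0,0,0,0,0,0,0],[0,0,0,0,0,0,0],[0,0,0,0,0,0,0]]'; python3 w.py .618 -.0417 .012
python3 - <<'E'
from h import *
d=viewer.snapshot("wrist"); cv2.imwrite("pics/w15.png",d["img"][:,:,::-1])
d=viewer.snapshot("scene"); cv2.imwrite("pics/s15.png",cv2.resize(d["img"][150:300,150:310,::-1],None,fx=4,fy=4,interpolation=cv2.INTER_CUBIC))
E
```

```text
t: 38.67
ee_pos: [0.6191, -0.0401, 0.204]
ee_rot: [0.707, -0.706, 0.027, -0.025]
wrist_force: [-0.6, 0.6, -2.4]
width: 0.287
t: 39.33
ee_pos: [0.6188, -0.0423, 0.0864]
ee_rot: [-0.706, 0.707, -0.028, 0.028]
wrist_force: [0.7, -0.2, -0.6]
width: 0.288
t 39.33 pos [ 0.6188 -0.0423  0.0864] yaw -4.5 y [ 0. -0. -1.] F [ 0.7 -0.2 -0.6] w 0.288 q [ 0.21  0.67 -0.32  1.94  0.35  0.59 -0.41]
shift mm [-0.9 74.4  0.5]
```

View pics/w15.png

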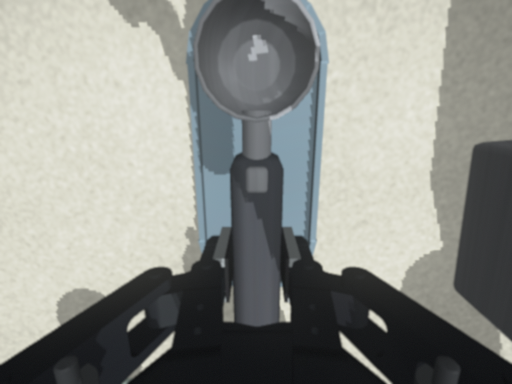

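View pics/s15.png

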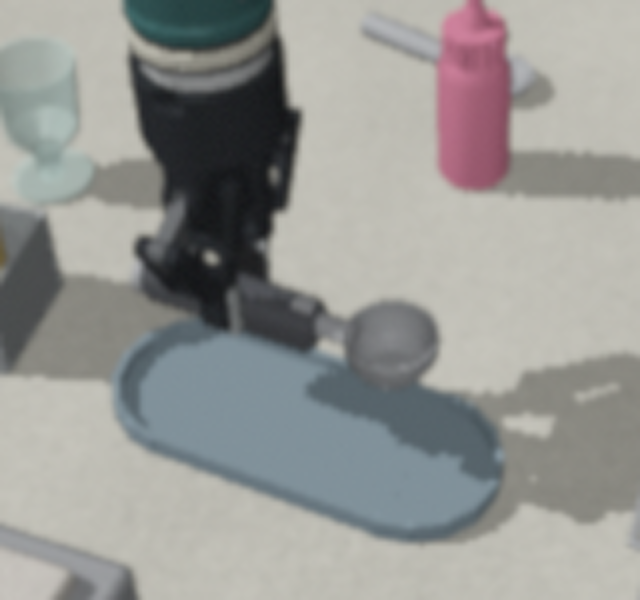

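The scoop lies over the dish's centre line (dish edges 190 and 327, scoop at 257). I lower it.

```bash
python3 -m inch '[[-1,15,1,0,0,0,0],[0,15,0,0,0,0,0],[0,12,0,0,0,0,0],[0,10,0,0,0,0,0],[0,8,0,0,0,0,0],[0,5,0,0,0,0,0],[0,3,0,0,0,0,0],[0,0,0,0,0,0,0],[0,0,0,0,0,0,0]]'; python3 w.py .618 -.0417 .012;python3 -m inch '[[0,2,0,0,0,0,0],[0,1,0,0,0,0,0],[0,0,0,0,0,0,0]]'; python3 w.py .618 -.0417 .012
```

```text
t: 40.18
ee_pos: [0.6183, -0.0406, 0.0179]
ee_rot: [0.707, -0.707, 0.028, -0.028]
wrist_force: [-0.8, 0.5, -1.0]
width: 0.292
t 40.18 pos [ 0.6183 -0.0406  0.0179] yaw -4.49 y [ 0.  0. -1.] F [-0.8  0.5 -1. ] w 0.292 q [ 0.17  0.76 -0.26  1.96  0.4   0.47 -0.46]
shift mm [-0.2  5.9 -1.2]
t: 40.43
ee_pos: [0.6181, -0.0406, 0.0149]
ee_rot: [-0.707, 0.707, -0.028, 0.028]
wrist_force: [0.1, -0.4, -2.5]
width: 0.291
t 40.43 pos [ 0.6181 -0.0406  0.0149] yaw -4.49 y [ 0. -0. -1.] F [ 0.1 -0.4 -2.5] w 0.291 q [ 0.17  0.77 -0.26  1.96  0.4   0.47 -0.46]
shift mm [-0.   2.9 -1.1]
```

```bash
python3 -m inch '[[0,1,0,0,0,0,0],[0,1,0,0,0,0,0],[0,0,0,0,0,0,0]]'; python3 -m inch '[[0,1,0,0,0,0,0],[0,0,0,0,0,0,0]]'
```

```text
t: 40.68
ee_pos: [0.6179, -0.0406, 0.0127]
ee_rot: [-0.707, 0.707, -0.028, 0.028]
wrist_force: [0.5, 0.2, -0.9]
width: 0.29
t: 40.85
ee_pos: [0.6179, -0.0406, 0.0116]
ee_rot: [0.707, -0.707, 0.028, -0.028]
wrist_force: [0.4, -0.0, -1.9]
width: 0.289
```

```bash
python3 -m inch '[[0,1,0,0,0,0,0],[0,0,0,0,0,0,0]]'; python3 -m inch '[[0,1,0,0,0,0,0],[0,0,0,0,0,0,0]]'
```

```text
t: 41.02
ee_pos: [0.618, -0.0406, 0.0115]
ee_rot: [-0.706, 0.707, -0.028, 0.028]
wrist_force: [-1.7, -0.0, 4.2]
width: 0.288
t: 41.18
ee_pos: [0.618, -0.0406, 0.0115]
ee_rot: [-0.706, 0.707, -0.028, 0.028]
wrist_force: [-2.7, -0.5, 11.6]
width: 0.29
```

```bash
python3 -m inch '[[0,-1,0,0,0,0,0.5],[0,0,0,0,0,0,0.5],[0,0,0,0,0,0,0.5],[0,0,0,0,0,0,0.5],[0,-5,0,0,0,0,0.5],[0,-10,0,0,0,0,0.5],[0,-25,0,0,0,0,0.5],[0,-40,0,0,0,0,0.5],[0,-40,0,0,0,0,0.5],[0,-40,0,0,0,0,0.5]]'; python3 -m inch '[[0,-40,0,0,0,0,0.5],[-30,0,0,0,0,0,0.5],[-40,0,0,0,0,0,0.5],[-40,0,0,0,0,0,0.5],[0,0,0,0,0,0,0.5],[0,0,0,0,0,0,0.5],[0,0,0,0,0,0,0.5]]'
python3 - <<'E'
from h import *
d=viewer.snapshot("wrist"); cv2.imwrite("pics/w16.png",d["img"][:,:,::-1])
d=viewer.snapshot("scene"); cv2.imwrite("pics/s16.png",cv2.resize(d["img"][130:330,70:420,::-1],None,fx=2.25,fy=2.25,interpolation=cv2.INTER_CUBIC))
d=viewer.snapshot("top"); cv2.imwrite("pics/t16.png",cv2.resize(d["img"][80:265,105:395,::-1],None,fx=2.7,fy=2.7,interpolation=cv2.INTER_CUBIC))
E
```

```text
t: 42.02
ee_pos: [0.6175, -0.0405, 0.1729]
ee_rot: [0.707, -0.706, 0.028, -0.027]
wrist_force: [1.4, -0.3, -0.9]
width: 0.496
t: 42.6
ee_pos: [0.509, -0.032, 0.2118]
ee_rot: [-0.706, 0.707, -0.027, 0.029]
wrist_force: [-0.1, 0.2, -0.0]
width: 0.497
```

View pics/s16.png

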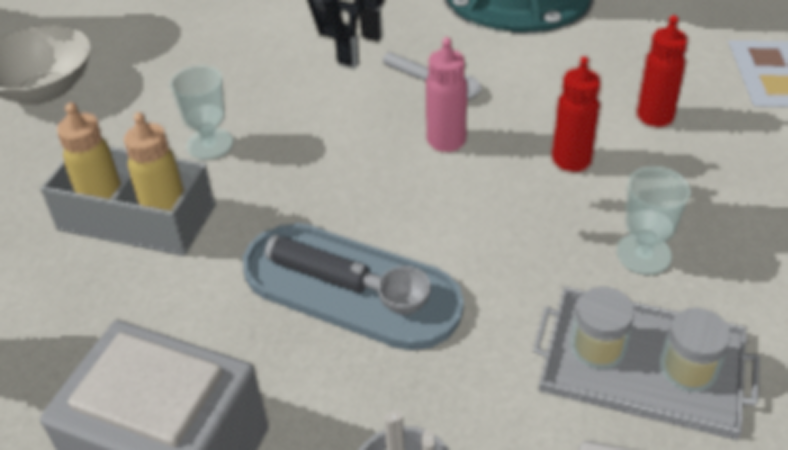

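View pics/t16.png

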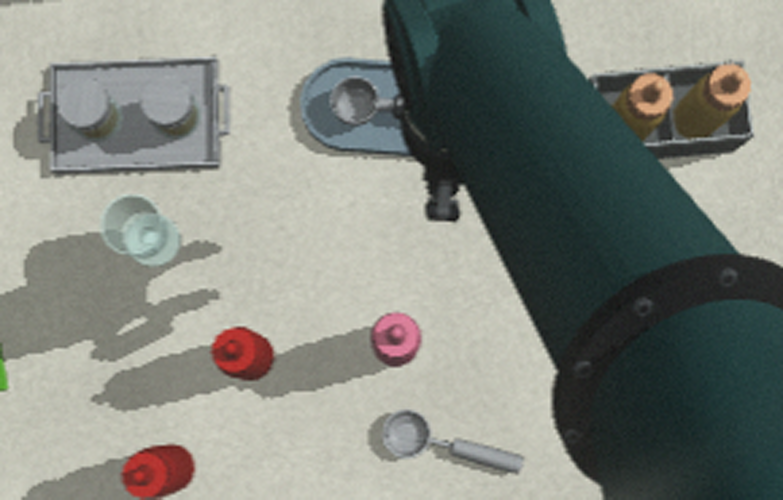

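The scene picture shows everything in place: bottles at (90,155) and (155,165), scoop in the dish with its bowl at (404,290), jars at (602,325) and (697,345), glasses unmoved. A numeric check follows.

Run:
```python
from h import *
t=viewer.snapshot("top"); s=viewer.snapshot("scene")
ft=lambda p:np.array(p,float)/2.7-.3+[105,80]; fs=lambda p:np.array(p,float)/2.25-.28+[70,130]
def loc(P,c,yaw):
    a=np.radians(yaw); d=(P-np.array([*c,0]))[:,:2]; return (d@np.array([[np.cos(a),-np.sin(a)],[np.sin(a),np.cos(a)]])*1000).round(1)
D=((.6203,-.0098),-4.3); T=((.6133,.2883),1.8); C=((.6097,-.2785),5.8)
print("bowl (exp 0,64)",loc(onplane(t,ft([(355,101)]),.031),*D),loc(onplane(s,fs([(404,285)]),.031),*D))
print("butt (exp 0,-90)",loc(onplane(s,fs([(274,250)]),.018),*D))
print("jars",loc(onplane(t,ft([(84,104),(168,104)]),.064),*T),loc(onplane(s,fs([(605,307),(700,331)]),.064),*T))
print("nozzles",loc(onplane(t,ft([(653,91),(733,82)]),.155),*C),loc(onplane(s,fs([(71,108),(140,119)]),.155),*C))
print("glass feet",onplane(s,fs([(210,144),(645,254)]),0)[:,:2], onplane(t,ft([(149,238)]),0))
# start-picture glass check: difference
a=cv2.imread("pics/scene0.png"); b=s["img"][:,:,::-1]
for x0,y0,x1,y1 in((148,158,176,202),(346,203,378,252)): print(np.abs(a[y0:y1,x0:x1].astype(int)-b[y0:y1,x0:x1]).mean())
```

```text
bowl (exp 0,64) [[-1.4 60.7]] [[-1.9 60.7]]
butt (exp 0,-90) [[  0.3 -89.7]]
jars [[ -2.7  39.6]
 [ -5.2 -46.5]] [[ -1.8 -44.3]
 [  0.4  41.1]]
nozzles [[ -8.4  44.1]
 [ -6.9 -33.2]] [[  3.3 -35.6]
 [  3.2  44.1]]
glass feet [[ 0.46769183 -0.26673353]
 [ 0.47389245  0.26790953]] [[0.4807942  0.27212697 0.        ]]
8.317911255411255
9.668792517006803
```

View pics/w16.png

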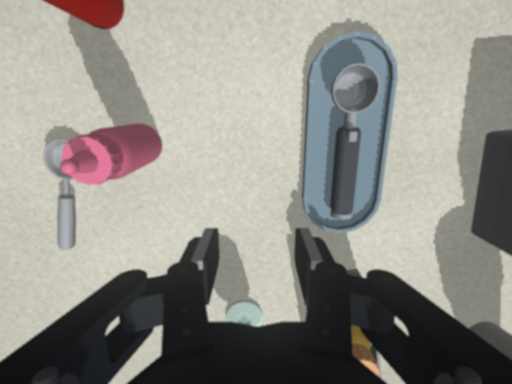

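```bash
python3 -m inch '[[0,0,0,0,0,0,0.5],[0,0,0,0,0,0,0.5]]'; python3 -c "
from plant import ctrl; print(ctrl.close_job())"
```

```text
t: 43.02
ee_pos: [0.5089, -0.0319, 0.2107]
ee_rot: [0.707, -0.706, 0.028, -0.028]
wrist_force: [-0.8, 0.1, -0.1]
width: 0.5
the job is handed in; nothing more can be done
None
```

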